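# Rack painted facade panels and move the drying lamp along its curved rail

## Robot

A 6-joint arm with a two-finger parallel gripper is mounted at the origin on the work surface. World frame = base frame: x ahead of the robot, y to its left, z up, the work surface at z = 0. Lengths are in m, angles in degrees, forces in N, time in s.
With the tool pointing down it reaches from about 0.25 to 0.8 m from the base axis. Payload 3.9 kg.
Tool frame: the origin (TCP) lies at the very end of the fingers, on their centre line; the grasp point (between the pads) lies robot.pinch_z behind it (robot.pinch_z is the distance from the TCP to the grasp point, in m); y points along the fingers, z is the direction in which the jaws open and shut, and the axes are right-handed (so a half turn about y gives the same grasp; the last joint's range is limited). The gripper opens to 85 mm and grips with 20 to 120 N. Pads are 22 mm wide; open, the fingers measure 114 mm over their backs; the gripper's body (76 mm by 85 mm) begins 54 mm behind the grasp point. The pads swing forward as they close: fully open they stand 13 mm farther back than shut.
Start: joints at [-68.067, 14.897, -7.913, 67.191, 0, 90], TCP at [0.196, -0.487, 0.206] pointing down, gripper open.
Joint ranges: [-159.42, 159.42], [-47.68, 98.78], [-73.54, 78.23], [-108.79, 121.32], [-90, 84.71], [-180, 180]. Speed limits (degrees/s): [147.25, 147.25, 180, 180, 180, 180].

## Interface

Orientations are given as [roll, pitch, yaw] about the fixed x, y, z axes, in that order (R = Rz(yaw) Ry(pitch) Rx(roll)).
In Python, from station import robot, read_camera gives the robot as it stands. Calls block until the motion is done:
- robot.move_to(position, orientation): joint-space move of the TCP to a pose.
- robot.move_linear(position, attitude=None, vel=0.15, max_force=None): straight line of the TCP; attitude=None keeps the orientation; vel is the mean speed in m/s. With max_force (N) it stops when the force on the tool has changed by that much, and returns True; else False.
- robot.move_joints(angles): joint-space move.
- robot.grip(opening): finger opening in m; the grip force is fixed at half the most; returns when the fingers have stopped.
- robot.sleep(seconds).
- robot.ik(position, orientation): joint angles nearest the present ones, or None.
- robot.state(): the state.
- read_camera(name): name is "side" or "top" or "wrist"; returns a dict with "pixels" (420x560x3 uint8, red, green, blue), "depth" (420x560 float32, m along the optical axis (not along the pixel's ray), 0 where there is no reading), "fx", "fy", "cx", "cy" (pixels), "origin" and "attitude" of the camera in the world. Camera axes: x right, y down, z forward; pixel columns grow to the right and rows downward; lengths in m; the calibration is good to about 2 mm. A picture is of the moment at which its call begins.
A pose or a line that the arm cannot do raises robot.PlanningError and nothing moves.
- robot.finish_job(): hands the job in, once; it reports no verdict.
The state is a dict: "time": time; "q": joint angles; "qvel": joint speeds; "tau": joint torques, N m; "tool_pos": TCP position; "tool_rot": TCP orientation; "ft_force": force on the tool from outside, world axes, zero at the start; "moment": the same for the moment, N m; "grip_width": finger opening in m.
Only numpy, scipy, OpenCV 4.12 (cv2) and the standard library are available. Lean on these libraries where they do the work, as an engineer would, in place of code of your own. Each camera call takes 0.05 s, during which the arm holds its last target.

## Task

First slide the drying lamp by its orange fin back along its curved rail, turning it with the bend, against the stop at the parking end. With the lamp parked, stand every painted facade panel on a short edge in the slotted wooden rack, one to a slot, down on the slot's floor. Then slide the lamp round again against the stop at the working end beside the rack and let go; do not shift the paint tin, glue bottle, tape roll or pencil case.

Things in the scene. Friction and masses are not known exactly. Their poses are not given: they have to be found in the camera images.
- panel_a_mid (a point): Red wooden facade panel, a flat board 80 mm long (its x axis), 56 mm wide (y), 14 mm thick (z), 60 g, both ends alike; white windows on its upper (+z) face. It starts lying flat on the table, windows up. This point is its centre. May be absent.
- panel_b_mid (a point): Blue wooden facade panel, a flat board 80 mm long (its x axis), 56 mm wide (y), 14 mm thick (z), 60 g, both ends alike; white windows on its upper (+z) face. It starts lying flat on the table, windows up. This point is its centre. May be absent.
- panel_c_mid (a point): Yellow wooden facade panel, a flat board 80 mm long (its x axis), 56 mm wide (y), 14 mm thick (z), 60 g, both ends alike; white windows on its upper (+z) face. It starts lying flat on the table, windows up. This point is its centre. May be absent.
- panel_d_mid (a point): Green wooden facade panel, a flat board 80 mm long (its x axis), 56 mm wide (y), 14 mm thick (z), 60 g, both ends alike; white windows on its upper (+z) face. It starts lying flat on the table, windows up. This point is its centre. May be absent.
- rack: Fixed wooden rack, origin on the table under its centre: plank 190 (x) x 72 (y) x 8 mm, five cross walls 22 mm thick, 40 mm wide (y), tops 38 mm above the table. Four slots between, 20 mm wide in x, at x = -63, -21, 21, 63 mm, y = 0, floor 8 mm above the table; low lips (tops 20 mm up) at y = +-31 mm close their ends. A seated panel's width lies along y; its centre is 48 mm up.
- rail: Fixed curved guide rod: level steel rod, 10 mm diameter, axis 115 mm above the table, held only by end posts. Origin on the table under the bend's centre. In its x, y (mm) the rod runs straight from its parking end (120, -110) to (120, 0), bends a quarter circle of radius 120 about the origin to (0, 120), then straight to its working end (-130, 120). Black stops of 32 mm diameter close both ends.
- rail_park (a point): Point on the rod's axis, 15 mm before the face of the stop at the parking end: where the centre of the lamp's bore belongs when its carriage rests against this stop.
- rail_work (a point): The same at the working end, beside the rack: on the rod's axis, 15 mm before the face of that stop.
- lamp_bore (a point): Battery drying lamp (250 g) hanging on the rod; this point is the centre of its square bore, 18 x 18 mm: 4 mm play around the rod; let go, it hangs 4 mm below the rod's axis. x points along the rod from the parking to the working end. Carriage 30 mm long (x), 32 mm wide (y); black lamp head beneath, 40 mm wide, reaching 58 mm below this point, shining to +y.
- lamp_fin (a point): Centre of the orange grip fin on top of the lamp carriage, 37 mm above the bore's centre: 10 mm thick (lamp's y), 30 mm long (x), 42 mm tall, its top 58 mm above the bore's centre.
- paint_tin: Bystander: paint tin, 84 mm diameter, 100 mm high, origin under its centre. Leave alone.
- glue: Bystander: white glue bottle, 44 mm diameter, 120 mm high, origin under its centre. Leave alone.
- tape: Bystander: yellow tape roll lying flat, 76 mm diameter, 24 mm high, origin under its centre. Leave alone.
- case: Bystander: blue pencil case, 60 x 190 x 45 mm, origin under its centre. Leave alone.
Not all that is in view belongs to the job. Several things look just like the rack: the one meant starts nearest to the robot's base.

How it is judged:
By the outcome, as a careful person would: the job done as asked, in the order asked, and still so for the second after the job is handed in, with the robot touching nothing.
Of panel_a, panel_b, panel_c, panel_d only 3 to 4 are there at a start; the rules pass over those that are not, and their reading is None.
At some moment in a run one of panel_a, panel_b, panel_c, panel_d may be knocked a few centimetres aside while the robot is not near it.
Once in a run the grip may slacken for a moment while it holds something.
It also fails if it takes over 210 s, if anything falls off the work surface, if the arm or the gripper's body presses on something with over 40 N, if the wrist force passes 120 N, or if a joint passes its speed limit or range.

## Working session

There is one attempt and no reset: what is moved stays moved. The work goes in short steps, each a Python script; the robot and the scene stay as the last script left them, time stands still between calls to the robot, and variables do not carry over. Pictures are saved under pics/ and viewed, and the job is handed in when it is done.

```bash
ls; mkdir -p pics
python3 - <<'E'
from station import robot, read_camera
import cv2
for n in ["side","top","wrist"]:
    c=read_camera(n); cv2.imwrite(f"pics/{n}0.png",c["pixels"][:,:,::-1])
    print(n,c["fx"],c["fy"],c["cx"],c["cy"],c["origin"],c["attitude"])
print(robot.state(), robot.pinch_z)
E
```

```text
pics
side 394.2586718347832 394.2586718347832 276.20301758453405 215.86792494270176 [0.14939664 0.62288329 0.63974365] [-124.71882947   -0.21939908 -142.79992713]
top 381.39302270405915 381.39302270405915 279.5839969471911 208.1701794162604 [0.46196614 0.02441821 1.14545288] [-170.98677737    0.21528799  -91.7930707 ]
wrist 372.1984573906848 372.1984573906848 275.767049198013 205.2694801057944 [ 0.26879206 -0.45688489  0.37276964] [ 1.61954819e+02  9.57837418e-02 -6.80992214e+01]
{'time': 0.15, 'q': array([-6.80683665e+01,  1.49269097e+01, -7.96543929e+00,  6.71908138e+01,
        2.34536212e-04,  9.00001717e+01]), 'qvel': array([-0.11883192, -0.2585634 ,  0.15927317, -0.01270255,  0.03725773,
       -0.00611207]), 'tau': array([ 1.74620985e-03, -4.06006157e+01,  2.54166412e+01,  1.26315840e-02,
        1.53191218e-04, -1.82571334e-06]), 'tool_pos': array([ 0.19588934, -0.48650991,  0.20537984]), 'tool_rot': array([-9.00831628e+01,  2.34286806e-04, -1.58068538e+02]), 'ft_force': array([ 0.06249408,  0.45861498, -0.27852434]), 'moment': array([-0.0177219 ,  0.00460269, -0.0192477 ]), 'grip_width': 0.08518075111972562} 0.0187
```

View pics/top0.png

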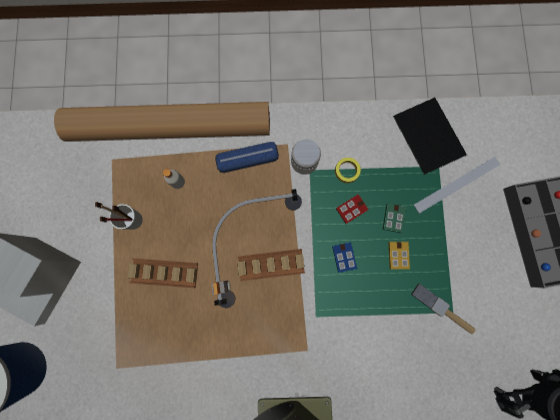

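View pics/side0.png

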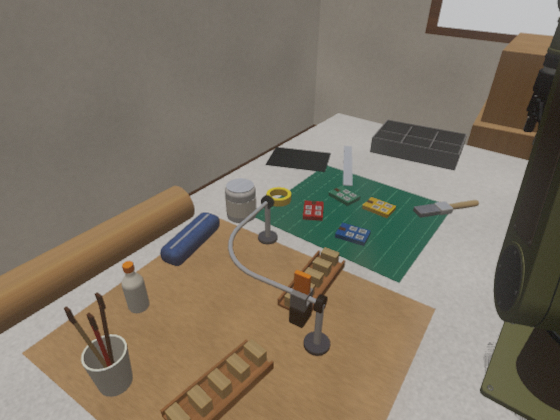

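View pics/wrist0.png

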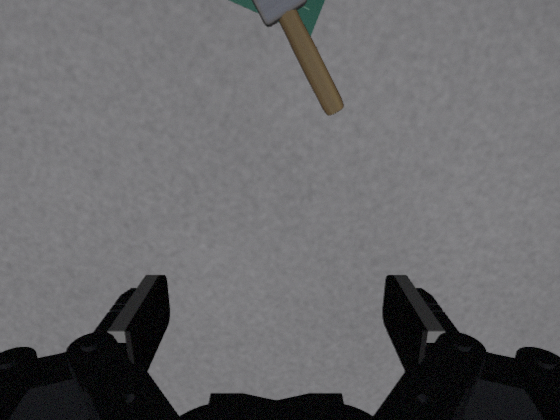

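```bash
cat > h.py <<'E'
from station import robot, read_camera
import numpy as np, cv2
from scipy.spatial.transform import Rotation as Ro
def Rm(a): return Ro.from_euler('xyz',a,degrees=True).as_matrix()
def ray(c,u,v):
    d=Rm(c["attitude"])@np.array([(u-c["cx"])/c["fx"],(v-c["cy"])/c["fy"],1.]); return np.array(c["origin"]),d
def onplane(c,u,v,z):
    o,d=ray(c,u,v); return o+d*(z-o[2])/d[2]
def cloud(c):
    v,u=np.mgrid[:420,:560]; D=c["depth"]
    P=np.stack([(u-c["cx"])/c["fx"]*D,(v-c["cy"])/c["fy"]*D,D],-1)
    P=P@Rm(c["attitude"]).T+np.array(c["origin"]); P[D==0]=np.nan
    return P
def proj(c,p):
    q=Rm(c["attitude"]).T@(np.array(p)-np.array(c["origin"])); return q[0]/q[2]*c["fx"]+c["cx"],q[1]/q[2]*c["fy"]+c["cy"]
def save(c,n,box=None,s=1):
    im=c["pixels"][:,:,::-1]
    if box: u0,v0,u1,v1=box; im=im[v0:v1,u0:u1]
    cv2.imwrite(f"pics/{n}.png",cv2.resize(im,None,fx=s,fy=s,interpolation=cv2.INTER_NEAREST if s>3 else cv2.INTER_CUBIC))
E
python3 - <<'E'
from h import *
np.set_printoptions(precision=4,suppress=True)
c=read_camera("top"); P=cloud(c)
save(c,"t1a",(190,120,330,320),3); save(c,"t1b",(310,140,460,300),4)
for n,(u,v,z) in dict(rackR=(270,264,.038),rackL=(163,273,.038),park=(295,193,.115),work=(221,302,.115),tin=(306,150,.1),tape=(348,169,.024),fin=(221,285,.17),case=(247,157,.045),glue=(171,176,.12)).items():
    print(n,onplane(c,u,v,z),P[v,u])
hsv=cv2.cvtColor(c["pixels"],cv2.COLOR_RGB2HSV)
for (u,v) in [(351,209),(344,257),(400,255),(395,218)]: print(hsv[v-6:v+7:4,u-6:u+7:4].reshape(-1,3).tolist())
E
```

```text
rackR [0.4762 0.0557 0.038 ] [0.4762 0.0557 0.0363]
rackL [0.4603 0.3629 0.038 ] [0.4603 0.362  0.0411]
park [ 0.6664 -0.0206  0.115 ] [ 0.6623 -0.0197  0.1356]
work [0.3802 0.1853 0.115 ] [0.3812 0.1834 0.1269]
tin [ 0.7928 -0.0572  0.1   ] [ 0.7922 -0.057   0.102 ]
tape [ 0.7532 -0.1875  0.024 ] [ 0.759  -0.1918  0.0015]
fin [0.4262 0.1764 0.17  ] [0.4246 0.183  0.1272]
case [0.7943 0.1155 0.045 ] [0.795  0.1157 0.0426]
glue [0.7242 0.3202 0.12  ] [0.7299 0.3266 0.0977]
[[1, 191, 108], [90, 4, 125], [90, 6, 131], [3, 175, 83], [90, 2, 123], [1, 104, 118], [0, 191, 107], [0, 168, 109], [0, 177, 108], [0, 192, 105], [0, 0, 128], [0, 0, 107], [0, 59, 126], [0, 2, 110], [0, 186, 107], [0, 177, 108]]
[[109, 178, 99], [109, 181, 97], [110, 126, 107], [109, 59, 122], [0, 0, 116], [108, 69, 125], [108, 92, 119], [0, 0, 111], [102, 9, 137], [107, 26, 136], [109, 177, 98], [109, 178, 99], [109, 137, 106], [90, 4, 126], [109, 179, 97], [60, 2, 114]]
[[21, 167, 147], [21, 167, 147], [21, 167, 145], [21, 167, 145], [0, 2, 106], [21, 157, 145], [45, 4, 127], [100, 6, 133], [23, 70, 146], [21, 163, 144], [22, 76, 144], [22, 73, 144], [120, 2, 108], [21, 144, 145], [45, 4, 142], [120, 2, 115]]
[[77, 30, 118], [77, 68, 98], [77, 107, 86], [77, 108, 85], [90, 2, 107], [77, 64, 100], [84, 19, 136], [90, 2, 114], [78, 54, 104], [77, 108, 85], [77, 81, 95], [80, 17, 135], [150, 2, 105], [76, 108, 85], [120, 2, 106], [78, 45, 114]]
```

View pics/t1a.png

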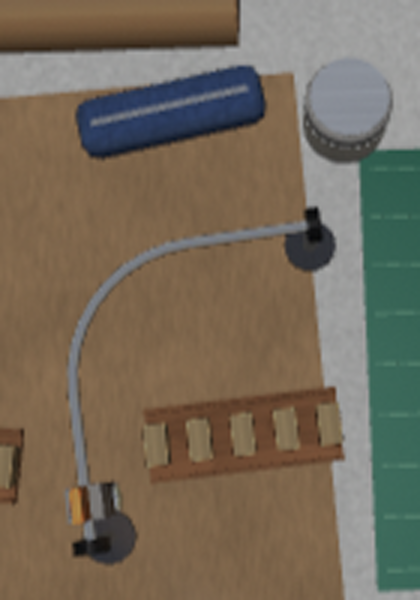

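View pics/t1b.png

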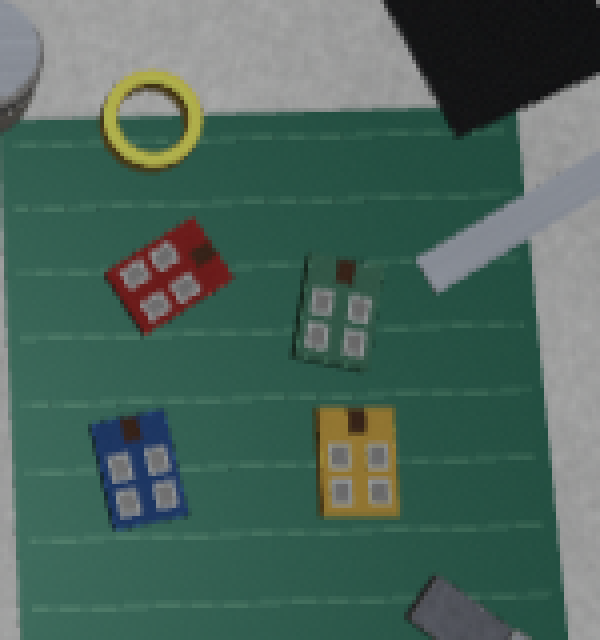

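```bash
cat >> h.py <<'E'
np.set_printoptions(precision=4,suppress=True)
def camT():
    s=robot.state(); c=read_camera("wrist"); Rt=Rm(s["tool_rot"])
    return Rt.T@(np.array(c["origin"])-s["tool_pos"]), Rt.T@Rm(c["attitude"])
def down(yaw): return [-90,0,yaw]
E
python3 - <<'E'
from h import *
t,R=camT(); print(t,R)
for p,yaw in [((.45,.05,.36),-84),((.40,.05,.36),-174),((.45,.0,.36),-84),((.47,.0,.40),-60)]:
    Rt=Rm(down(yaw)); o=np.array(p)+Rt@t; d=Rt@R[:,2]
    print(p,yaw,robot.ik(list(p),down(yaw)),o,o+d*(.115-o[2])/d[2])
E
```

```text
[-0.0787 -0.1675 -0.0004] [[ 0.0006  0.9508  0.3097]
 [-0.0001 -0.3097  0.9508]
 [ 1.     -0.0006 -0.0001]]
(0.45, 0.05, 0.36) -84 [ 6.3402  6.5534  4.23   87.6766  0.     90.3402] [0.4414 0.1282 0.5275] [ 0.4554 -0.0054  0.115 ]
(0.4, 0.05, 0.36) -174 [   7.125     1.4838   -1.3584   87.1577    0.     -178.875 ] [0.4782 0.0586 0.5275] [0.3446 0.0446 0.115 ]
(0.45, 0.0, 0.36) -84 [ 0.      6.2682  3.8983 87.6301  0.     84.    ] [0.4414 0.0782 0.5275] [ 0.4554 -0.0554  0.115 ]
(0.47, 0.0, 0.4) -60 [ 0.      9.0762 13.2162 94.14    0.     60.    ] [0.4303 0.0679 0.5675] [ 0.504  -0.0598  0.115 ]
```

Run:
```python
from h import *
robot.move_to([.50,.16,.37],down(-84))
c=read_camera("wrist"); save(c,"w1"); 
import pickle; pickle.dump(c,open("w1.pkl","wb"))
print(c["origin"],c["attitude"],robot.state()["time"])
```

```text
[0.4911 0.2384 0.5373] [161.9343   0.0236   5.8938] 2.8917
```

View pics/w1.png

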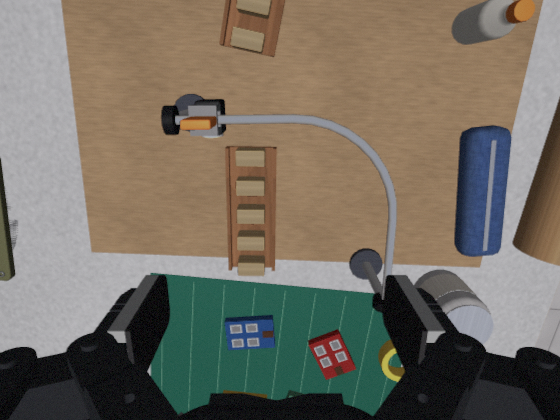

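Run:
```python
from h import *
import pickle
from scipy.optimize import least_squares
for name in ["w1","top"]:
    c=pickle.load(open("w1.pkl","rb")) if name=="w1" else read_camera("top")
    P=cloud(c); hsv=cv2.cvtColor(c["pixels"],cv2.COLOR_RGB2HSV)
    u,v=np.meshgrid(np.arange(560),np.arange(420))
    o=np.array(c["origin"]); d=np.stack([(u-c["cx"])/c["fx"],(v-c["cy"])/c["fy"],np.ones_like(u)],-1)@Rm(c["attitude"]).T
    at=lambda z:(o+d*((z-o[2])/d[...,2])[...,None])
    A=at(.115)
    m=(np.abs(P[...,2]-.117)<.02)&(hsv[...,1]<60)&(hsv[...,2]>85)&(A[...,0]>.40)&(A[...,0]<.72)&(A[...,1]>-.03)&(A[...,1]<.24)
    m[:, :] &= ~((A[...,0]<.46)&(A[...,1]<.1))
    pts=A[m][:,:2]; print(name,m.sum(),pts.min(0),pts.max(0))
    def dist(p,pts):
        th=p[2]; R=np.array([[np.cos(th),-np.sin(th)],[np.sin(th),np.cos(th)]])
        q=(pts-p[:2])@R
        arc=np.hypot(q[:,0],q[:,1])-.12
        return np.where(q[:,1]<0,q[:,0]-.12,np.where(q[:,0]<0,q[:,1]-.12,arc))
    p0=np.array([.55,.08,np.radians(5)])
    for k in range(3):
        r=least_squares(lambda p:dist(p,pts),p0,loss='soft_l1',f_scale=.003); p0=r.x
        pts=pts[np.abs(dist(p0,pts))<.012]
    th=p0[2]; R=np.array([[np.cos(th),-np.sin(th)],[np.sin(th),np.cos(th)]])
    print("rail",p0[:2],np.degrees(th),"rms",dist(p0,pts).std(),len(pts))
    print("park",R@[.12,-.11]+p0[:2],"work",R@[-.13,.12]+p0[:2])
    # fin
    B=at(.169)
    f=(hsv[...,0]>8)&(hsv[...,0]<19)&(hsv[...,1]>180)&(hsv[...,2]>90)&(abs(A[...,0]-.43)<.06)&(abs(A[...,1]-.19)<.07)
    print("fin px",f.sum(),u[f].mean(),v[f].mean(),u[f].min(),u[f].max(),v[f].min(),v[f].max(),"z.169:",B[f].mean(0),"cloud",np.nanmedian(P[f],0))
    # rack
    C=at(.038)
    print("z sample",P[155:162,245:256,2] if name=="w1" else "")
    w=(P[...,2]>.032)&(P[...,2]<.044)&(hsv[...,2]>70)&(abs(C[...,0]-.476)<.05)&(abs(C[...,1]-.056)<.12)&(hsv[...,0]>15)&(hsv[...,0]<28)&(hsv[...,1]>70)
    n,lab,st,ce=cv2.connectedComponentsWithStats(w.astype(np.uint8))
    for i in range(1,n):
        if st[i,4]>30: print(ce[i],st[i],onplane(c,ce[i,0],ce[i,1],.038)[:2])
```

```text
w1 3079 [ 0.4    -0.0119] [0.6598 0.2096]
rail [0.5285 0.0839] 3.2780002580286007 rms 0.0034222144387351444 2853
park [ 0.6546 -0.0191] work [0.3918 0.1963]
fin px 82 200.8170731707317 118.60975609756098 185 215 117 127 z.169: [0.4222 0.1992 0.169 ] cloud [0.4188 0.1977 0.1537]
z sample [[0.0379 0.0372 0.0379 0.0366 0.0367 0.0373 0.0374 0.0385 0.0376 0.0386
  0.0379]
 [0.0386 0.0393 0.0384 0.0389 0.0366 0.036  0.0381 0.0374 0.0358 0.0392
  0.0392]
 [0.0361 0.0383 0.038  0.0392 0.0385 0.0375 0.0382 0.0382 0.0369 0.0369
  0.0367]
 [0.0378 0.038  0.0398 0.0363 0.0371 0.0379 0.0378 0.0381 0.0371 0.0389
  0.037 ]
 [0.0378 0.039  0.0383 0.0394 0.0382 0.0373 0.0376 0.039  0.0389 0.0376
  0.0383]
 [0.0377 0.0375 0.0359 0.0374 0.0388 0.0394 0.0379 0.0384 0.0367 0.0376
  0.0378]
 [0.0381 0.0353 0.0379 0.0377 0.0385 0.0375 0.0377 0.0366 0.039  0.0372
  0.038 ]]
[249.9299 157.8259] [235 150  30  17 471] [0.4659 0.14  ]
[249.9202 187.5521] [236 180  29  16 451] [0.4693 0.0985]
[250.1179 215.9312] [237 208  28  16 407] [0.473  0.0567]
[250.0442 242.7818] [237 236  27  15 385] [0.4762 0.0153]
[250.8257 267.9725] [238 262  26  13 327] [ 0.4807 -0.0254]
top 404 [ 0.4009 -0.0234] [0.6691 0.2089]
rail [0.5293 0.0821] 8.165024544736585 rms 0.0034316312168907615 397
park [ 0.6637 -0.0097] work [0.3835 0.1824]
fin px 1 217.0 290.0 217 217 290 290 z.169: [0.4142 0.1867 0.169 ] cloud [0.4141 0.1868 0.1681]
z sample 
[299.3505 260.9175] [295 254   9  15  97] [ 0.4823 -0.0289]
[284.8889 262.697 ] [281 256   9  14  99] [0.4786 0.0128]
[270.4653 264.4356] [267 258   8  14 101] [0.4749 0.0544]
[241.4257 268.0099] [238 261   8  15 101] [0.4674 0.138 ]
[255.9712 266.2019] [252 260   9  14 104] [0.4712 0.0961]
```

```bash
cat > rail.py <<'E'
from h import *
import pickle
from scipy.optimize import least_squares
def dist(p,pts):
    th=p[2]; R=np.array([[np.cos(th),-np.sin(th)],[np.sin(th),np.cos(th)]])
    q=(pts-p[:2])@R
    arc=np.hypot(q[:,0],q[:,1])-.12
    return np.where(q[:,1]<0,q[:,0]-.12,np.where(q[:,0]<0,q[:,1]-.12,arc))
for name in ["w1","top"]:
    c=pickle.load(open("w1.pkl","rb")) if name=="w1" else read_camera("top")
    P=cloud(c)
    u,v=np.meshgrid(np.arange(560),np.arange(420))
    o=np.array(c["origin"]); d=np.stack([(u-c["cx"])/c["fx"],(v-c["cy"])/c["fy"],np.ones_like(u)],-1)@Rm(c["attitude"]).T
    at=lambda z:(o+d*((z-o[2])/d[...,2])[...,None])
    A=at(.115)
    m=(np.abs(P[...,2]-.115)<.012)&(A[...,0]>.46)&(A[...,0]<.70)&(A[...,1]>0.00)&(A[...,1]<.24)
    n,lab,st,ce=cv2.connectedComponentsWithStats(m.astype(np.uint8)); m=lab==1+st[1:,4].argmax()
    im=c["pixels"].copy(); im[m]=[255,0,255]; cv2.imwrite(f"pics/rm_{name}.png",im[:,:,::-1])
    pts=A[m][:,:2]; p0=np.array([.55,.08,np.radians(5)])
    for k in range(3):
        r=least_squares(lambda p:dist(p,pts),p0,loss='soft_l1',f_scale=.003); p0=r.x
    th=p0[2]; R=np.array([[np.cos(th),-np.sin(th)],[np.sin(th),np.cos(th)]])
    print(name,"rail",p0[:2],np.degrees(th),"rms",dist(p0,pts).std(),len(pts))
    print("park",R@[.12,-.11]+p0[:2],"work",R@[-.13,.12]+p0[:2])
    for e in ([.12,-.11],[-.13,.12]):
        q=R@e+p0[:2]; print("proj",proj(c,[*q,.115]))
E
python3 rail.py
```

```text
w1 rail [0.5272 0.0844] 5.821569308500858 rms 0.002945744312789725 2391
park [ 0.6577 -0.0128] work [0.3857 0.1906]
proj (np.float64(383.4462655641528), np.float64(299.7425480231079))
proj (np.float64(176.95063235550737), np.float64(118.65503674421213))
top rail [0.5291 0.0835] 6.655996072277211 rms 0.002936173153490505 316
park [ 0.661  -0.0119] work [0.386  0.1876]
proj (np.float64(291.91687536080417), np.float64(195.01055979148586))
proj (np.float64(220.09713655835372), np.float64(299.7720872268823))
```

Run:
```python
from h import *
import pickle
robot.move_to([.41,.19,.27],down(6.2))
c=read_camera("wrist"); save(c,"w2"); pickle.dump(c,open("w2.pkl","wb"))
hsv=cv2.cvtColor(c["pixels"],cv2.COLOR_RGB2HSV)
print(proj(c,[.4,.19,.169]),robot.state()["time"])
```

```text
(np.float64(277.0220527919188), np.float64(182.6246581831379)) 4.3417
```

View pics/w2.png

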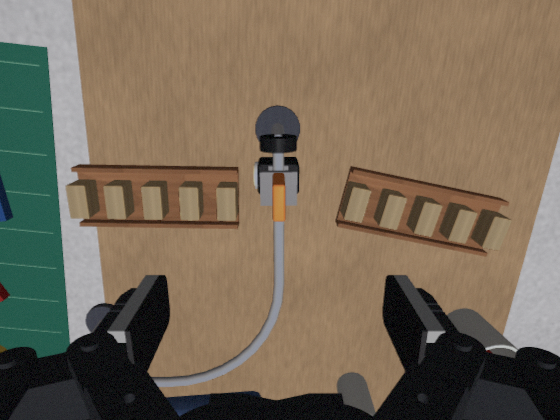

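Run:
```python
from h import *
import pickle
c=pickle.load(open("w2.pkl","rb"));P=cloud(c)
for v in range(166,226,3): print(v,c["pixels"][v,278],P[v,278],onplane(c,278,v,.169)[:2])
print(c["pixels"][205,268:290].tolist())
print(P[150:166:3,278],P[150,262:296:4,2]); print(onplane(c,278.5,205,.169))
```

```text
166 [144 147 157] [0.3981 0.1908 0.1185] [0.3874 0.1894]
169 [141 144 154] [0.4004 0.1911 0.1202] [0.3896 0.1896]
172 [93 85 86] [0.4015 0.1911 0.1269] [0.3919 0.1898]
175 [92 49 24] [0.4019 0.1911 0.1363] [0.3941 0.1901]
178 [93 49 24] [0.4013 0.191  0.1491] [0.3964 0.1903]
181 [92 52 24] [0.4015 0.191  0.1578] [0.3987 0.1906]
184 [119  63  25] [0.4015 0.1909 0.1668] [0.401  0.1908]
187 [188 138  71] [0.4036 0.1911 0.168 ] [0.4033 0.1911]
190 [188 138  72] [0.4055 0.1913 0.1695] [0.4056 0.1913]
193 [188 139  74] [0.4078 0.1916 0.1693] [0.4079 0.1916]
196 [190 141  75] [0.4106 0.1919 0.1679] [0.4103 0.1919]
199 [189 138  73] [0.4129 0.1921 0.1681] [0.4126 0.1921]
202 [189 141  76] [0.4153 0.1924 0.168 ] [0.415  0.1924]
205 [189 140  73] [0.4175 0.1926 0.1685] [0.4173 0.1926]
208 [189 138  74] [0.4199 0.1929 0.1684] [0.4197 0.1929]
211 [190 140  74] [0.4222 0.1932 0.1689] [0.4221 0.1931]
214 [189 137  73] [0.4243 0.1934 0.1696] [0.4245 0.1934]
217 [189 134  69] [0.4272 0.1937 0.1685] [0.427  0.1937]
220 [184 127  69] [0.4299 0.194  0.1677] [0.4294 0.1939]
223 [147 150 159] [0.4505 0.1965 0.1195] [0.4319 0.1942]
[[135, 128, 125], [133, 127, 124], [135, 126, 126], [136, 128, 127], [130, 101, 83], [168, 104, 54], [184, 123, 62], [190, 134, 71], [188, 134, 68], [187, 136, 68], [189, 140, 73], [191, 142, 75], [191, 140, 76], [189, 140, 75], [189, 142, 76], [188, 130, 68], [186, 113, 58], [144, 105, 82], [136, 123, 114], [139, 129, 118], [141, 130, 121], [142, 129, 121]]
[[0.3821 0.189  0.1308]
 [0.3845 0.1893 0.1311]
 [0.3892 0.1898 0.1192]
 [0.3917 0.1901 0.1198]
 [0.3942 0.1904 0.1206]
 [0.3969 0.1907 0.1201]] [0.1239 0.1284 0.1293 0.1308 0.1308 0.1305 0.1293 0.1269 0.1227]
[0.4173 0.193  0.169 ]
```

```bash
cat >> h.py <<'E'
RAIL=np.array([.528,.084]); RY=6.2
def rl(p):
    th=np.radians(RY); R=np.array([[np.cos(th),-np.sin(th)],[np.sin(th),np.cos(th)]]); return R@np.array(p)+RAIL
def st(msg=""):
    s=robot.state(); print(msg,"t%.1f"%s["time"],s["tool_pos"],"F",s["ft_force"],"M",s["moment"],"w%.4f"%s["grip_width"])
E
python3 - <<'E'
from h import *
robot.move_linear([.416,.1926,.136],vel=.15)
robot.grip(0.0); st("grip")
robot.move_linear([.416,.1926,.139],vel=.05); st("lift")
x,y=rl([-.06,.12]); robot.move_linear([x,y,.139],down(RY),vel=.1); st("a")
E
```

```text
grip t6.1 [0.4161 0.1927 0.1363] F [-1.8004 -0.3721  3.2068] M [-0.0367  0.1452 -0.0218] w0.0077
lift t6.3 [0.4156 0.1924 0.1386] F [ 0.2333  0.2512 -2.4534] M [ 0.0286  0.0646 -0.0643] w0.0081
a t6.9 [0.4548 0.1965 0.1385] F [-0.5882 -0.0348 -3.3214] M [-0.0112  0.0507  0.0271] w0.0077
```

Run:
```python
from h import *
x,y=rl([0,.12]); robot.move_linear([x,y,.139],down(RY),vel=.12); st("b")
for k in range(1,9):
    a=np.radians(90-11.25*k); x,y=rl([.12*np.cos(a),.12*np.sin(a)])
    robot.move_linear([x,y,.139],down(RY-11.25*k),vel=.1)
    st(k)
    if np.abs(robot.state()["ft_force"]).max()>15: break
```

```text
b t7.5 [0.5138 0.203  0.1386] F [-0.3703 -0.0599 -2.728 ] M [0.0148 0.0424 0.0171] w0.0074
1 t7.9 [0.5374 0.2033 0.1389] F [ 0.0722 -0.5283 -2.8249] M [-0.0272  0.0593  0.0183] w0.0078
2 t8.3 [0.5604 0.1991 0.1388] F [ 0.4597  0.2487 -2.5184] M [ 0.0013  0.0566 -0.0124] w0.0077
3 t8.7 [0.5822 0.1904 0.1388] F [-0.0977  0.3014 -3.048 ] M [-0.0043  0.0641  0.0106] w0.0074
4 t9.1 [0.602  0.1778 0.1388] F [ 0.0436 -0.9548 -2.3586] M [-0.0302  0.023  -0.0315] w0.0076
5 t9.4 [0.619  0.1615 0.1389] F [ 0.0238  0.5527 -2.8708] M [-0.0069  0.0662  0.0693] w0.0078
6 t9.8 [0.6324 0.1423 0.1389] F [-0.7351 -0.2143 -3.2384] M [0.0346 0.0525 0.0143] w0.0075
7 t10.2 [0.6418 0.1208 0.1389] F [-0.9238  0.4363 -1.5657] M [ 0.0301  0.053  -0.0277] w0.0078
8 t10.6 [0.6469 0.0979 0.139 ] F [-0.3177  0.4235 -2.0711] M [ 0.0519  0.0476 -0.0097] w0.0078
```

Run:
```python
from h import *
x,y=rl([.12,-.07]); print(robot.move_linear([x,y,.139],down(RY-90),vel=.12,max_force=15)); st("c")
x,y=rl([.12,-.105]); print(robot.move_linear([x,y,.139],vel=.04,max_force=8)); st("d"); print(rl([.12,-.095]))
```

```text
False
c t11.3 [0.6548 0.0277 0.139 ] F [-0.8883  0.6505 -3.583 ] M [0.0299 0.0111 0.0265] w0.0076
True
d t12.0 [0.6569 0.0049 0.1385] F [-0.2015  3.6662 -0.9634] M [ 0.8353 -0.0603  0.0091] w0.0077
[0.6576 0.0025]
```

Run:
```python
from h import *
p=robot.state()["tool_pos"]; 
robot.move_linear([p[0],p[1]-.0005,.1355],vel=.04); st("low")
x,y=rl([.12,-.105]); print(robot.move_linear([x,y,.1355],vel=.03,max_force=6)); st("push")
robot.grip(.04); st("open")
p=robot.state()["tool_pos"]; robot.move_linear([p[0],p[1],.25],vel=.25)
c=read_camera("wrist"); save(c,"w3"); print(robot.state()["time"])
c=read_camera("top"); save(c,"t3",(200,130,470,310),3)
```

```text
low t12.2 [0.6574 0.0049 0.1364] F [-1.3115  2.7381  4.5762] M [ 0.9227  0.2625 -0.0228] w0.0076
True
push t12.4 [0.6573 0.0051 0.1365] F [-0.8105  2.5746  3.8252] M [ 0.5536  0.124  -0.0248] w0.0079
open t12.8 [0.6566 0.0054 0.1357] F [0.2051 0.4713 0.3298] M [-0.0338  0.0057  0.0162] w0.0400
13.5083
```

View pics/w3.png

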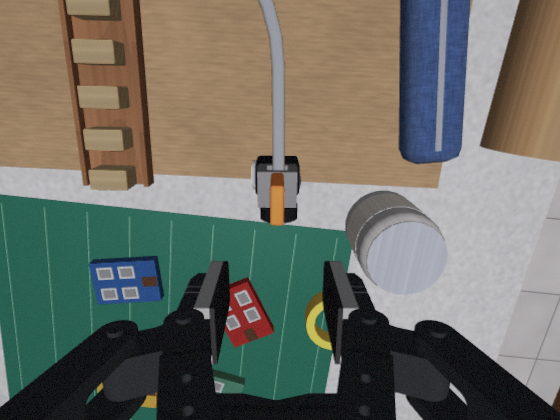

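View pics/t3.png

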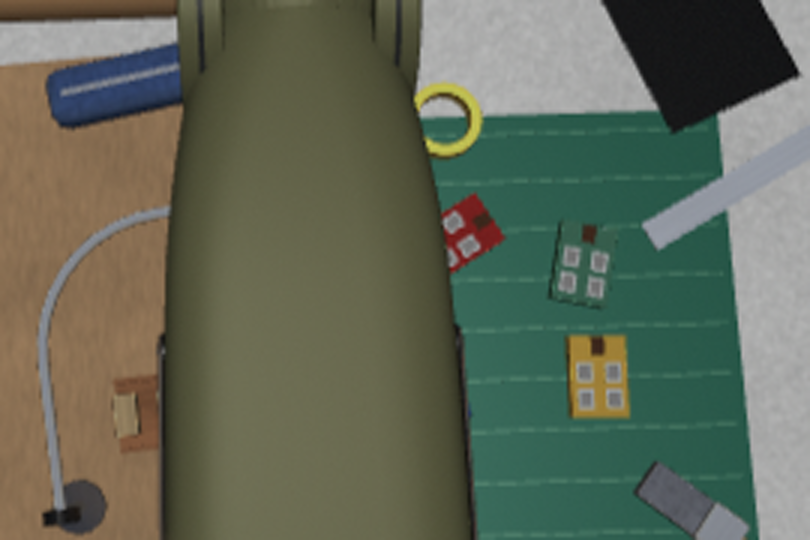

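Run:
```python
from h import *
c=read_camera("wrist");P=cloud(c)
for v in range(158,230,4): print(v,c["pixels"][v,278],P[v,278],c["pixels"][v,292],P[v,292])
def ext(u0,v0):pass
```

```text
158 [152 155 166] [0.653  0.0301 0.1207] [19 23 22] [0.6673 0.0218 0.065 ]
162 [151 153 164] [0.6534 0.0267 0.1197] [11  8  6] [0.6667 0.0215 0.0844]
166 [152 156 165] [0.6538 0.0234 0.1194] [53 53 55] [0.6661 0.0211 0.1011]
170 [143 146 154] [0.6541 0.0201 0.1193] [54 55 55] [0.6656 0.0209 0.1171]
174 [104  56  20] [0.6542 0.0195 0.1316] [140 139 141] [0.6653 0.0199 0.1276]
178 [107  59  27] [0.6542 0.0193 0.1446] [137 137 140] [0.6657 0.0167 0.1278]
182 [110  61  31] [0.6543 0.0192 0.1566] [137 135 138] [0.6662 0.0132 0.127 ]
186 [136  74  36] [0.6543 0.019  0.1675] [134 133 136] [0.6666 0.0097 0.1261]
190 [196 141  72] [0.6546 0.0167 0.1696] [135 133 136] [0.667  0.0066 0.1267]
194 [196 141  73] [0.6549 0.0136 0.1686] [133 132 137] [0.6673 0.0038 0.1285]
198 [196 141  72] [0.6552 0.0109 0.169 ] [134 134 136] [ 0.6678 -0.      0.1268]
202 [198 143  75] [0.6555 0.0082 0.1696] [134 134 136] [ 0.6682 -0.0033  0.1271]
206 [196 139  70] [0.6559 0.0048 0.1682] [135 133 135] [ 0.6687 -0.0069  0.1265]
210 [197 140  72] [0.6562 0.0021 0.1686] [26 25 25] [ 0.6691 -0.0103  0.1266]
214 [195 138  69] [ 0.6565 -0.0008  0.1688] [26 28 29] [ 0.6695 -0.0136  0.1269]
218 [196 138  70] [ 0.6568 -0.0036  0.1693] [28 30 29] [ 0.6699 -0.0168  0.1275]
222 [197 138  69] [ 0.6572 -0.0068  0.1687] [65 66 68] [ 0.6704 -0.0204  0.1271]
226 [140 108  71] [ 0.6576 -0.0102  0.1676] [ 75 120 109] [ 0.6812 -0.0709 -0.0008]
```

```bash
cat >> h.py <<'E'
def panels(c,z0=.0095,z1=.022,box=(.4,.75,-.42,-.04),verb=True):
    P=cloud(c); hsv=cv2.cvtColor(c["pixels"],cv2.COLOR_RGB2HSV)
    X,Y,Z=P[...,0],P[...,1],cv2.medianBlur(np.nan_to_num(P[...,2]).astype(np.float32),3)
    m=(Z>z0)&(Z<z1)&(X>box[0])&(X<box[1])&(Y>box[2])&(Y<box[3])
    n,lab,stt,ce=cv2.connectedComponentsWithStats(m.astype(np.uint8)); out={}
    for i in range(1,n):
        if stt[i,4]<150: continue
        k=lab==i; v,u=np.nonzero(k)
        pts=np.array([onplane(c,a,b,.014)[:2] for a,b in zip(u,v)])
        (cx,cy),(w,h),ang=cv2.minAreaRect((pts*1000).astype(np.float32))
        if w<h: w,h,ang=h,w,ang+90
        s=hsv[k]; col=s[s[:,1]>60]; hue=np.median(col[:,0]) if len(col)>20 else -1
        name={True:"?"}; nm="?"
        if hue>=0: nm="red" if hue<9 or hue>170 else "yellow" if hue<35 else "green" if 60<hue<90 else "blue" if 95<hue<125 else "?"
        ang=(ang+90)%180-90
        if verb: print(nm,"hue",hue,"c",(cx/1000,cy/1000),"size",(round(w,1),round(h,1)),"ang %.1f"%ang,"px",u.mean().round(),v.mean().round(),"border",u.min(),u.max(),v.min(),v.max())
        if 60<w<100 and 45<h<75: out[nm]=(cx/1000,cy/1000,ang)
    return out
E
python3 - <<'E'
from h import *
robot.move_to([.56,-.15,.34],down(-90))
c=read_camera("wrist"); save(c,"w4"); panels(c); panels(read_camera("top"))
st()
E
```

```text
blue hue 109.0 c (0.4885013732910156, -0.16192137145996094) size (80.1, 56.2) ang 10.0 px 223.0 156.0 border 190 255 131 181
red hue 1.0 c (0.6315201416015624, -0.19239700317382813) size (80.6, 55.8) ang -59.7 px 329.0 178.0 border 298 360 144 212
yellow hue 22.0 c (0.7262529907226563, -0.17474668884277345) size (68.1, 24.1) ang 65.4 px 398.0 164.0 border 389 421 146 192
green hue 79.0 c (0.6008579711914063, -0.3173055725097656) size (80.2, 58.8) ang -12.7 px 302.0 261.0 border 274 335 239 284
yellow hue 22.0 c (0.48867279052734375, -0.3226300048828125) size (79.8, 58.6) ang -1.0 px 232.0 262.0 border 201 255 247 283
red hue 0.0 c (0.63252392578125, -0.19379248046875) size (81.4, 56.7) ang -59.8 px 350.0 209.0 border 336 360 195 222
blue hue 109.0 c (0.48938372802734376, -0.16248544311523438) size (79.7, 56.8) ang 9.9 px 344.0 257.0 border 333 356 243 272
 t14.5 [ 0.5604 -0.1487  0.3384] F [-0.5569  0.4119  0.0326] M [-0.0104  0.0451 -0.0384] w0.0400
```

View pics/w4.png

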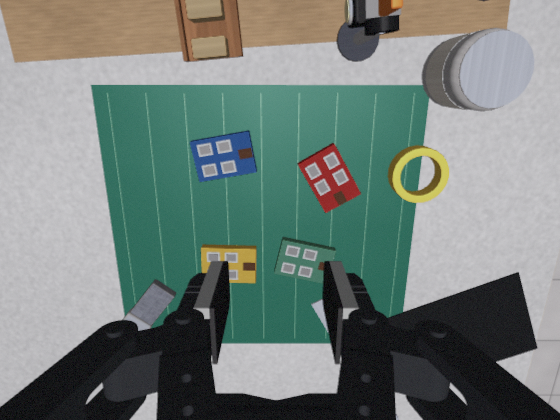

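```bash
cat >> h.py <<'E'
PHI=np.radians(45)
RC=np.array([.474,.0556]); RN=np.array([.0149,-.1669]); RN=np.array([*(RN/np.linalg.norm(RN)),0])
Zw=np.array([0,0,1.])
def eul(R): return Ro.from_matrix(R).as_euler('xyz',degrees=True)
def pickR(L):
    a=-np.sin(PHI)*L-np.cos(PHI)*Zw; e=np.cos(PHI)*L-np.sin(PHI)*Zw
    return np.stack([e,a,np.cross(e,a)],1)
def panelR(x,z): # columns x,y,z
    return np.stack([x,np.cross(z,x),z],1)
def placePose(slot,h,T):   # slot 0..3 from left; h = height of centre; T=(R,t) panel in tool
    c=np.array([*(RC+(slot-1.5)*.042*RN[:2]),h])
    Rp=panelR(Zw,RN); R=Rp@T[0].T; return c-R@T[1], R
E
python3 - <<'E'
from h import *
pan=dict(blue=(.489,-.162,10),red=(.632,-.193,-59.7),green=(.601,-.317,-12.5),yellow=(.489,-.3225,-1))
for n,(x,y,a) in pan.items():
    for sg in (1,-1):
        L=sg*np.array([np.cos(np.radians(a)),np.sin(np.radians(a)),0]); R=pickR(L)
        for dz in (.005,.12):
            p=np.array([x,y,dz])+L*.009; print(n,sg,dz,robot.ik(list(p),list(eul(R))))
    # nominal T
L=np.array([1,0,0.]);R=pickR(L);p=np.array([.009,0,.005]);Rp=panelR(L,Zw); T=(R.T@Rp,R.T@(np.array([0,0,.007])-p))
for s in range(4):
    for h in (.048,.12,.2):
        p,R=placePose(s,h,T); print(s,h,p,robot.ik(list(p),list(eul(R))))
E
```

```text
blue 1 0.005 [ -9.0762  58.4318  22.425   97.376  -13.3619 -13.7408]
blue 1 0.12 [ -9.0762  53.2986  28.7997 108.884  -13.3619 -13.7408]
blue -1 0.005 [-40.7125  22.8519 -71.5228 -36.7171  33.181  139.1631]
blue -1 0.12 [-40.7125   2.5096 -60.9916  -5.8437  33.181  139.1631]
red 1 0.005 [-28.4562  76.8353  67.0244 120.7185  21.5161  23.2183]
red 1 0.12 None
red -1 0.005 [   2.9325   29.8761  -42.9488   -7.5129  -38.9001 -126.2057]
red -1 0.12 [   2.9325   18.8094  -36.0859   10.4167  -38.9001 -126.2057]
green 1 0.005 None
green 1 0.12 None
green -1 0.005 [-36.5547  28.124  -57.2766 -37.8016  16.7516 162.4826]
green -1 0.12 [-36.5547  13.2447 -49.8341 -15.4798  16.7516 162.4826]
yellow 1 0.005 [-23.7665  66.0581  40.7693 107.39   -15.8806 -16.5285]
yellow 1 0.12 [-23.7665  62.5693  49.8035 119.913  -15.8806 -16.5285]
yellow -1 0.005 [-53.4735  25.0518 -60.1215 -26.5201  34.1102 137.3661]
yellow -1 0.12 [-53.4735   9.6419 -51.7425  -2.7312  34.1102 137.3661]
0 0.048 [0.4682 0.1203 0.057 ] [ -14.1074   30.092   -27.3648   50.7552   41.8928 -116.2308]
0 0.12 [0.4682 0.1203 0.129 ] [ -14.
[... 283 characters left out ...]
26.8513  -19.7172   65.2335   40.3963 -121.6843]
1 0.2 [0.472  0.0785 0.209 ] [ -18.4773   22.4972  -13.2979   76.0069   40.3963 -121.6843]
2 0.048 [0.4757 0.0367 0.057 ] [ -22.5749   33.818   -20.5574   60.5385   38.7705 -126.5658]
2 0.12 [0.4757 0.0367 0.129 ] [ -22.5749   28.9894  -16.2372   69.6873   38.7705 -126.5658]
2 0.2 [0.4757 0.0367 0.209 ] [ -22.5749   24.8077   -9.9115   80.1946   38.7705 -126.5658]
3 0.048 [ 0.4794 -0.0052  0.057 ] [ -26.387    35.881   -16.6051   65.0932   37.0837 -130.9005]
3 0.12 [ 0.4794 -0.0052  0.129 ] [ -26.387    31.2659  -12.3703   73.9431   37.0837 -130.9005]
3 0.2 [ 0.4794 -0.0052  0.209 ] [ -26.387    27.2733   -6.1128   84.1933   37.0837 -130.9005]
```

```bash
cat >> h.py <<'E'
def pick(x,y,ang,sg=-1,off=.009,lift=.0025,open_=.070,gw=.04):
    L=sg*np.array([np.cos(np.radians(ang)),np.sin(np.radians(ang)),0]); R=pickR(L); E=list(eul(R))
    p=np.array([x,y,0])+L*off
    robot.grip(open_)
    robot.move_to([p[0],p[1],.12],E); st("pre")
    robot.move_linear([p[0],p[1],.020],vel=.2)
    hit=robot.move_linear([p[0],p[1],-.010],vel=.03,max_force=4); st("touch %s"%hit)
    q=robot.state()["tool_pos"]; zc=q[2]+lift
    robot.move_linear([p[0],p[1],zc],vel=.05); robot.grip(gw); st("grip")
    s=robot.state(); Rt=Rm(s["tool_rot"]); Rp=panelR(L,Zw)
    # jaw centring: panel centre lies on tool jaw plane
    t=Rt.T@(np.array([x,y,.007])-s["tool_pos"]); print("T t",t); t[2]=0
    Rn=R.T@Rp
    T=(Rn,t)
    robot.move_linear([p[0],p[1],.16],vel=.2); st("lifted")
    import pickle; pickle.dump(T,open("T.pkl","wb"))
    return T
E
python3 - <<'E'
from h import *
c=read_camera("wrist"); d=panels(c,verb=False); print(d)
pick(*d["blue"])
c=read_camera("wrist"); save(c,"w5"); import pickle; pickle.dump(c,open("w5.pkl","wb"))
save(read_camera("side"),"s5")
E
```

```text
{'blue': (0.4885038146972656, -0.16190798950195312, 9.84202766418457), 'red': (0.6315685424804688, -0.19239353942871093, -59.78872108459473), 'green': (0.6012247314453125, -0.3169381103515625, -13.040412902832031), 'yellow': (0.4886862487792969, -0.3223564453125, -0.9123306274414062)}
pre t16.5 [ 0.4811 -0.1647  0.1212] F [0.7581 0.4052 0.5833] M [-0.0835  0.569   0.0031] w0.0702
touch False t18.3 [ 0.4797 -0.1635 -0.0099] F [ 0.1297 -0.4658 -1.0102] M [-0.1015  0.6638  0.0398] w0.0701
grip t18.8 [ 0.48   -0.1635 -0.0065] F [-3.8257 -1.0262  8.484 ] M [ 0.0025  0.2171 -0.0172] w0.0522
T t [-0.0157 -0.0034 -0.0001]
lifted t19.8 [ 0.4787 -0.1628  0.1587] F [-0.302  -0.03   -0.7754] M [-0.1025  0.7886 -0.0181] w0.0520
```

View pics/w5.png

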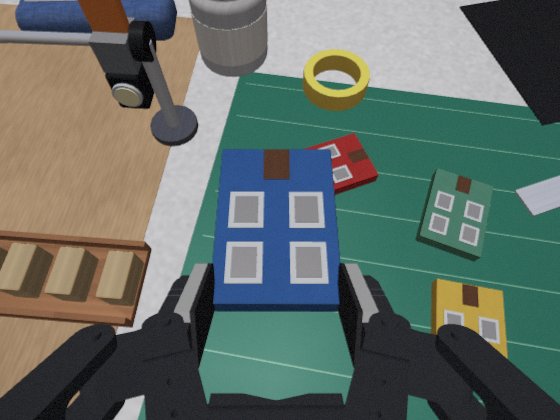

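View pics/s5.png

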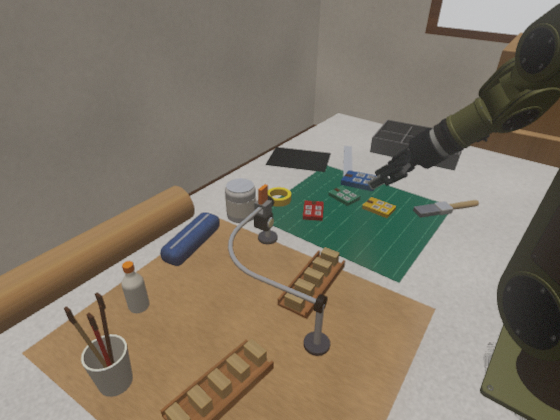

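```bash
cat >> h.py <<'E'
def inhand(T,c=None,tol=.018):
    c=c or read_camera("wrist"); s=robot.state(); Rt=Rm(s["tool_rot"])
    P=(cloud(c)-s["tool_pos"])@Rt            # tool frame
    Q=(P-T[1])@T[0]                          # nominal panel frame
    m=(abs(Q[...,2]-.007)<tol)&(abs(Q[...,0])<.06)&(abs(Q[...,1])<.034)
    n,lab,stt,_=cv2.connectedComponentsWithStats(m.astype(np.uint8)); m=lab==1+stt[1:,4].argmax()
    q=Q[m]; 
    for k in range(4):   # plane z=a x+b y+c
        A=np.c_[q[:,0],q[:,1],np.ones(len(q))]; co=np.linalg.lstsq(A,q[:,2],rcond=None)[0]
        r=q[:,2]-A@co; q=q[abs(r)<max(.0025,1.5*r.std())]
    lo,hi=np.percentile(q[:,0],[.5,99.5]),np.percentile(q[:,1],[.5,99.5])
    (cx,cy),(w,h),ang=cv2.minAreaRect((q[:,:2]*1000).astype(np.float32))
    if w<h: w,h,ang=h,w,ang+90
    ang=(ang+90)%180-90
    print("inhand n",len(q),"tilt about y(deg) %.1f"%np.degrees(np.arctan(co[0])),"about x %.1f"%np.degrees(np.arctan(co[1])),"z0 %.4f (exp .007)"%co[2],"x",lo,"y",hi,"rect",round(cx,1),round(cy,1),round(w,1),round(h,1),round(ang,1))
    return co,lo
E
python3 - <<'E'
from h import *; import pickle
T=pickle.load(open("T.pkl","rb")); print(T); inhand(T)
E
```

```text
(array([[ 0.7071,  0.    , -0.7071],
       [-0.7071, -0.    , -0.7071],
       [ 0.    ,  1.    ,  0.    ]]), array([-0.0157, -0.0034,  0.    ]))
inhand n 18788 tilt about y(deg) 2.3 about x -0.0 z0 0.0052 (exp .007) x [-0.0401  0.0393] y [-0.0277  0.0272] rect 3.7 -0.3 90.2 56.2 -0.2
```

```bash
cat >> h.py <<'E'
def fixT(T,co,lo,kz=.7):
    x=np.array([1,0,co[0]]); x/=np.linalg.norm(x); z=np.array([-x[2],0,x[0]])
    Rc=panelR(x,z); xm=lo.mean()
    d=np.array([xm if abs(xm)<.004 else 0,0,(co[2]-.007)*kz])
    return (T[0]@Rc, T[1]+T[0]@d)
def goto_slot(slot,T,h=.19):
    p,R=placePose(slot,h,T); robot.move_to(list(p),list(eul(R))); st("over")
def lower(slot,T,dx=0.,dy=0.):
    """guarded descent; returns centre height at contact"""
    o=np.array([0,0,0.])+dx*RN+dy*np.array([-RN[1],RN[0],0])
    p,R=placePose(slot,.100,T); robot.move_linear(list(p+o),list(eul(R)),vel=.15)
    p,R=placePose(slot,.040,T); hit=robot.move_linear(list(p+o),vel=.03,max_force=5)
    s=robot.state(); h=.040+s["tool_pos"][2]-p[2]; st("contact %s h=%.4f"%(hit,h)); return hit,h
E
python3 - <<'E'
from h import *; import pickle
T=pickle.load(open("T.pkl","rb")); co,lo=inhand(T); T=fixT(T,co,lo); pickle.dump(T,open("T.pkl","wb"))
goto_slot(0,T)
co,lo=inhand(T)
c=read_camera("wrist"); save(c,"w6"); save(read_camera("side"),"s6",(200,150,480,360),2.8)
E
```

```text
inhand n 18774 tilt about y(deg) 2.3 about x -0.1 z0 0.0051 (exp .007) x [-0.0401  0.0392] y [-0.0278  0.0271] rect 3.7 -0.4 90.6 56.2 -0.2
over t23.7 [0.4673 0.1307 0.1987] F [ 0.3704  0.704  -0.3557] M [-0.6386 -0.1012  0.0379] w0.0515
inhand n 19286 tilt about y(deg) -2.4 about x -0.1 z0 0.0083 (exp .007) x [-0.0401  0.0385] y [-0.0267  0.0282] rect 3.5 0.7 89.7 56.3 0.1
```

View pics/s6.png

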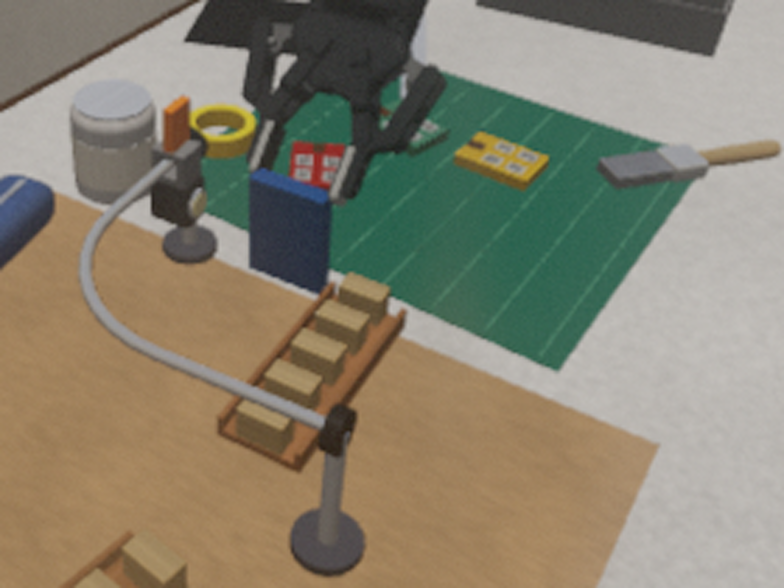

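View pics/w6.png

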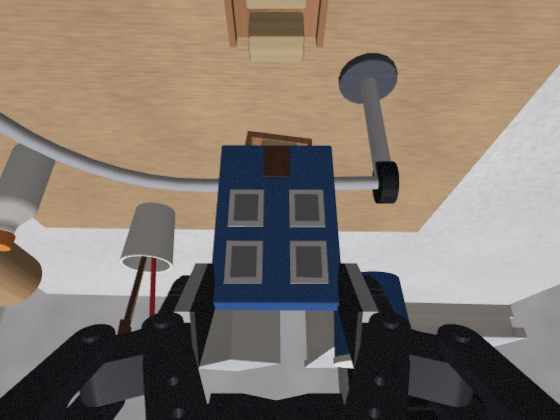

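Run:
```python
from h import *; import pickle
T=pickle.load(open("T.pkl","rb")); co,lo=inhand(T); T=fixT(T,co,lo); pickle.dump(T,open("T.pkl","wb"))
p,R=placePose(0,.14,T); robot.move_linear(list(p),list(eul(R)),vel=.15); inhand(T)
lower(0,T)
save(read_camera("side"),"s7",(200,150,480,360),2.8)
```

```text
inhand n 19276 tilt about y(deg) -2.4 about x -0.1 z0 0.0084 (exp .007) x [-0.0402  0.0385] y [-0.0267  0.0282] rect 2.7 0.7 88.3 56.3 -0.1
inhand n 19310 tilt about y(deg) -0.0 about x -0.0 z0 0.0074 (exp .007) x [-0.0403  0.0385] y [-0.0262  0.0287] rect 2.4 1.3 88.4 56.2 -0.3
contact True h=0.0488 t26.3 [0.4671 0.1319 0.0588] F [ 0.8294 -0.9989  3.8941] M [-0.1254 -0.0615 -0.0047] w0.0514
```

View pics/s7.png

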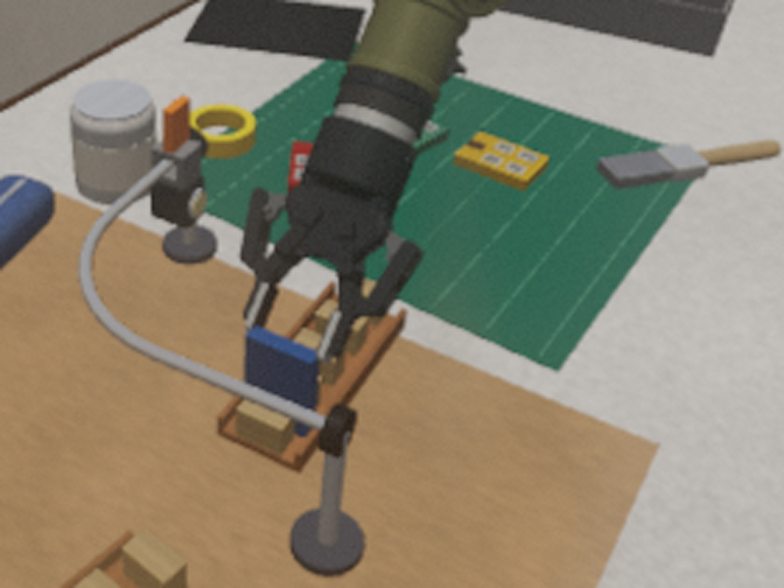

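```bash
cat >> h.py <<'E'
def release():
    robot.grip(.072); s=robot.state(); a=Rm(s["tool_rot"])[:,1]
    robot.move_linear(list(s["tool_pos"]-a*.10+np.array([0,0,.03])),vel=.25); st("out")
E
python3 - <<'E'
from h import *
release(); save(read_camera("side"),"s8",(200,150,480,360),2.8)
robot.move_to([.54,-.13,.34],down(-90))
c=read_camera("wrist"); save(c,"w8"); print(panels(c)); st()
E
```

```text
out t27.4 [0.4725 0.061  0.1578] F [ 0.215   0.2743 -0.271 ] M [-0.5949 -0.0686 -0.0248] w0.0718
red hue 1.0 c (0.6314845581054688, -0.19225953674316407) size (80.8, 55.8) ang -59.7 px 343.0 192.0 border 312 373 158 224
yellow hue 22.0 c (0.7272008056640625, -0.17927610778808595) size (72.3, 28.4) ang 73.7 px 412.0 178.0 border 402 434 161 210
green hue 79.0 c (0.6006392822265625, -0.31663308715820315) size (80.2, 57.6) ang -12.8 px 318.0 273.0 border 288 348 251 294
yellow hue 22.0 c (0.488912109375, -0.3222021484375) size (79.6, 58.0) ang -1.2 px 242.0 276.0 border 215 269 259 294
{'red': (0.6314845581054688, -0.19225953674316407, -59.65075874328613), 'green': (0.6006392822265625, -0.31663308715820315, -12.791824340820312), 'yellow': (0.488912109375, -0.3222021484375, -1.1890869140625)}
 t30.4 [ 0.5399 -0.1299  0.3397] F [-0.1139  0.3022 -0.6331] M [-0.0069 -0.0378 -0.0009] w0.0718
```

View pics/s8.png

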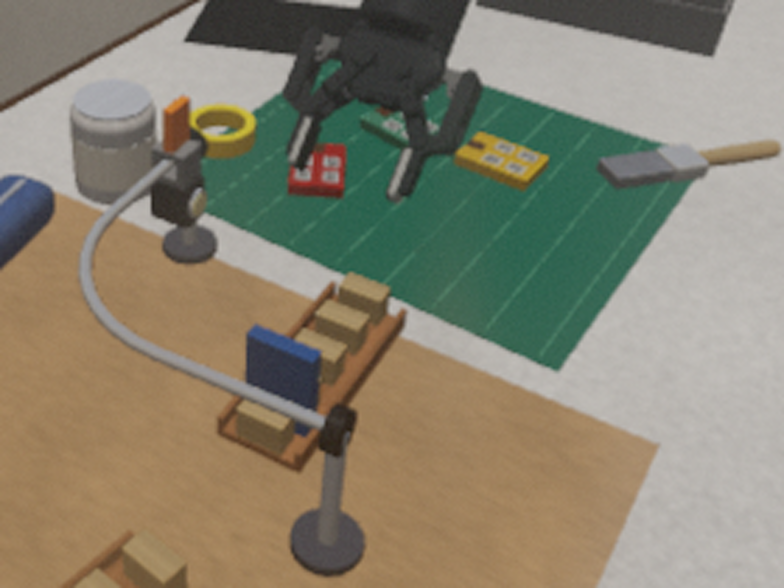

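View pics/w8.png

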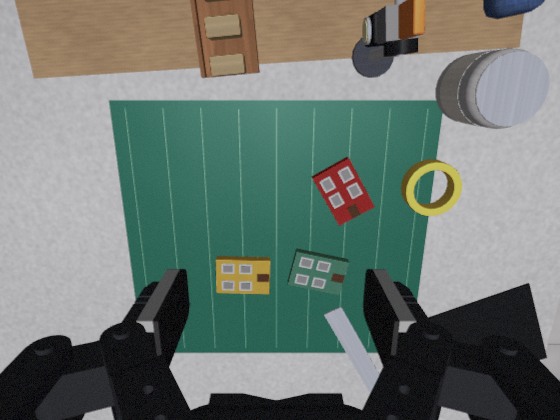

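Run:
```python
from h import *
L=-np.array([np.cos(np.radians(-59.7)),np.sin(np.radians(-59.7)),0]); R=pickR(L); p=np.array([.6315,-.1923,.12])+L*.009
robot.move_to(list(p),list(eul(R))); st()
save(read_camera("side"),"s9"); save(read_camera("top"),"t9",(180,130,460,340),2.8)
```

```text
t33.4 [ 0.6272 -0.1846  0.1202] F [-0.0875 -0.1338 -0.0936] M [ 0.5282  0.2996 -0.0394] w0.0720
```

View pics/s9.png

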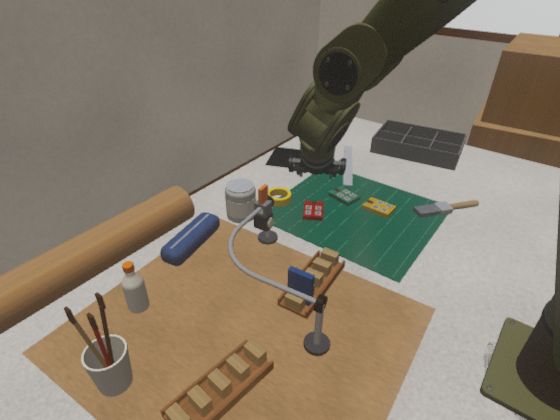

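View pics/t9.png

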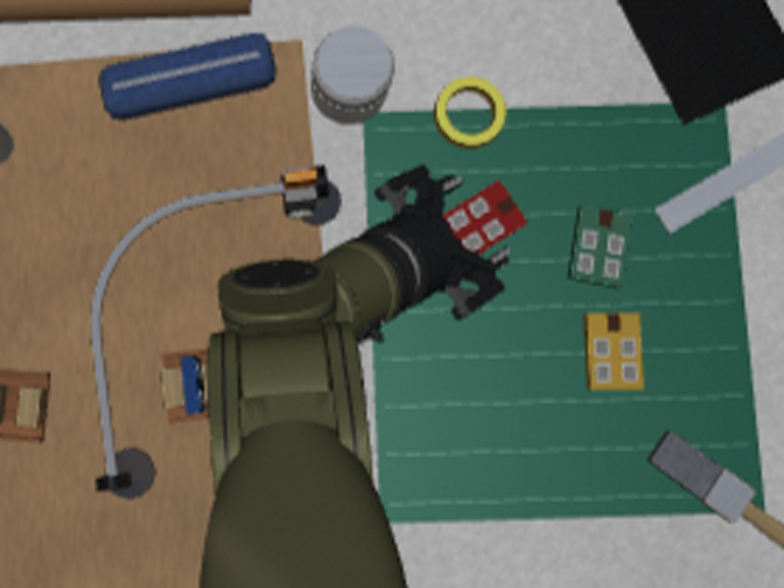

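Run:
```python
from h import *
c=read_camera("top");P=cloud(c)
for (a,b) in [(225,275),(275,270),(320,285),(345,300),(270,310),(220,340),(290,360),(350,370),(290,400),(290,450)]:
    u,v=int(180+a/2.8),int(130+b/2.8); print((a,b),P[v,u])
```

```text
(225, 275) [0.5455 0.0648 0.368 ]
(275, 270) [0.5475 0.0278 0.3767]
(320, 285) [ 0.534  -0.0033  0.4005]
(345, 300) [ 0.5247 -0.0227  0.363 ]
(270, 310) [0.5146 0.0321 0.4393]
(220, 340) [0.4928 0.0626 0.4943]
(290, 360) [0.4793 0.0206 0.5079]
(350, 370) [ 0.4714 -0.0147  0.5217]
(290, 400) [0.4567 0.0215 0.5329]
(290, 450) [0.4301 0.0225 0.5585]
```

```bash
sed -i 's/-.010\],vel=.03,max_force=4/-.013],vel=.03,max_force=4/; s/lift=.0025,open_=.070/lift=.0035,open_=.066/' h.py
cat > go.py <<'E'
from h import *; import pickle,sys
def do_pick(d,name):
    T=pick(*d[name]); co,lo=inhand(T); return T
E
python3 - <<'E'
from h import *; import pickle
T=pick(.6315,-.1923,-59.7); inhand(T); save(read_camera("wrist"),"w10")
E
```

```text
pre t34.0 [ 0.6269 -0.1846  0.12  ] F [-0.4735  0.1552  0.904 ] M [ 0.5716  0.3189 -0.0003] w0.0664
touch False t35.9 [ 0.6271 -0.1845 -0.0128] F [-0.6195  0.2151  0.8838] M [ 0.5429  0.3451 -0.0197] w0.0658
grip t36.4 [ 0.6275 -0.1846 -0.0083] F [-1.7986  2.7077  5.9157] M [ 0.2035  0.2396 -0.0777] w0.0529
T t [-0.0169 -0.0047  0.0004]
lifted t37.4 [ 0.6258 -0.1845  0.1583] F [-0.3303 -0.2799 -0.7484] M [0.6709 0.3234 0.0403] w0.0523
inhand n 19372 tilt about y(deg) 1.2 about x 0.0 z0 0.0065 (exp .007) x [-0.041   0.0387] y [-0.0276  0.0274] rect 3.7 0.1 92.2 56.3 0.7
```

View pics/w10.png

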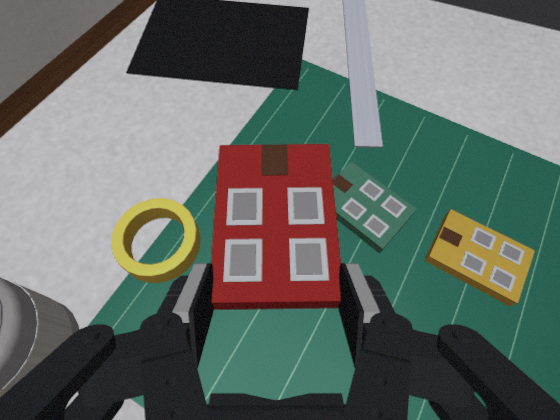

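Run:
```python
from h import *; import pickle
T=pickle.load(open("T.pkl","rb"))
p=robot.state()["tool_pos"]; robot.move_linear([p[0]-.03,p[1],.21],vel=.2)
goto_slot(1,T)
co,lo=inhand(T); T=fixT(T,co,lo)
p,R=placePose(1,.14,T); robot.move_linear(list(p),list(eul(R)),vel=.15); co,lo=inhand(T)
pickle.dump(T,open("T.pkl","wb"))
if abs(co[0])<.02: lower(1,T)
save(read_camera("side"),"s11",(200,150,480,360),2.8)
```

```text
over t39.2 [0.4706 0.0916 0.1976] F [ 0.7227 -0.429  -0.8221] M [-0.6972 -0.081  -0.0131] w0.0525
inhand n 19716 tilt about y(deg) -0.0 about x -0.0 z0 0.0073 (exp .007) x [-0.0421  0.0375] y [-0.0275  0.0275] rect 3.0 0.2 92.7 56.2 0.6
inhand n 19670 tilt about y(deg) 0.0 about x 0.0 z0 0.0066 (exp .007) x [-0.04    0.0393] y [-0.0268  0.0281] rect 4.0 0.8 91.6 56.2 0.7
contact True h=0.0486 t41.8 [0.4708 0.0927 0.0596] F [ 0.1736 -1.0624  3.5032] M [-0.1398  0.0497 -0.0204] w0.0528
```

View pics/s11.png

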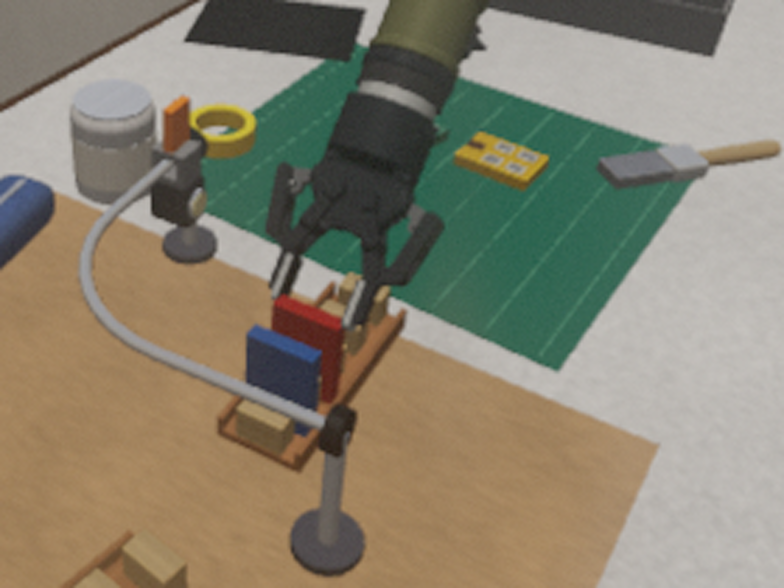

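Red is down in the second slot. Release, look again, and pick green.

Run:
```python
from h import *
release()
robot.move_to([.54,-.16,.34],down(-90))
c=read_camera("wrist"); save(c,"w12"); d=panels(c,verb=False); print(d)
T=pick(*d["green"]); inhand(T); save(read_camera("wrist"),"w12b"); save(read_camera("side"),"s12",(200,150,480,360),2.8)
```

```text
out t42.8 [0.4762 0.0218 0.1585] F [-1.0339  0.5732 -0.5744] M [-0.6746 -0.0417  0.0582] w0.0722
{'green': (0.6006710205078125, -0.316732177734375, -12.777824401855469), 'yellow': (0.4889443359375, -0.3221396789550781, -1.2083282470703125)}
pre t47.6 [ 0.5928 -0.3152  0.1209] F [-0.3772  0.2182  0.5654] M [ 0.1976  0.6321 -0.0405] w0.0661
touch False t49.5 [ 0.592  -0.3149 -0.0128] F [-1.0033 -0.6379  0.0306] M [0.1078 0.646  0.0411] w0.0658
grip t50.0 [ 0.5922 -0.315  -0.0082] F [-3.5998  0.932   6.3949] M [0.1525 0.3535 0.0244] w0.0524
T t [-0.0168 -0.0046 -0.0001]
lifted t51.0 [ 0.5908 -0.314   0.1581] F [ 0.1943  0.6585 -1.1278] M [0.2033 0.7637 0.0394] w0.0521
inhand n 19074 tilt about y(deg) 2.1 about x -0.0 z0 0.0061 (exp .007) x [-0.0409  0.0392] y [-0.0271  0.0279] rect 3.5 0.4 91.4 56.3 -0.3
```

View pics/w12b.png

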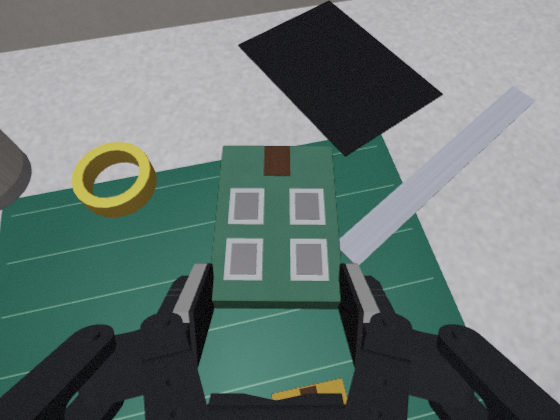

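View pics/s12.png

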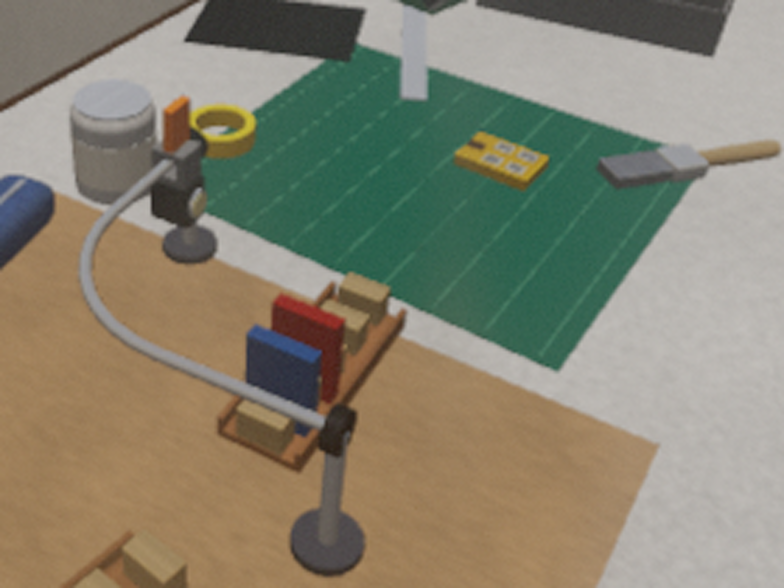

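```bash
cat > place.py <<'E'
from h import *; import pickle,sys
slot=int(sys.argv[1]); T=pickle.load(open("T.pkl","rb"))
p=robot.state()["tool_pos"]; robot.move_linear([p[0],p[1],.22],vel=.25)
goto_slot(slot,T)
co,lo=inhand(T); T=fixT(T,co,lo)
p,R=placePose(slot,.14,T); robot.move_linear(list(p),list(eul(R)),vel=.15); co,lo=inhand(T)
pickle.dump(T,open("T.pkl","wb"))
if abs(co[0])<.02 and robot.state()["grip_width"]>.045: lower(slot,T)
save(read_camera("side"),"s_slot%d"%slot,(200,150,480,360),2.8)
E
python3 place.py 2
```

```text
over t55.7 [0.4745 0.0497 0.1986] F [ 0.4263 -0.2122 -1.3647] M [-0.7816 -0.0077 -0.0094] w0.0523
inhand n 19642 tilt about y(deg) -0.1 about x -0.0 z0 0.0071 (exp .007) x [-0.0422  0.0373] y [-0.0266  0.0284] rect 2.2 0.8 91.3 56.3 -0.4
inhand n 19632 tilt about y(deg) 0.0 about x -0.0 z0 0.0068 (exp .007) x [-0.0401  0.0393] y [-0.0261  0.0288] rect 4.3 1.3 91.4 56.3 -0.5
contact True h=0.0486 t58.2 [0.4743 0.0506 0.0597] F [-0.0928  0.7299  4.3952] M [-0.0842 -0.0721  0.0311] w0.0523
```

View pics/s_slot2.png

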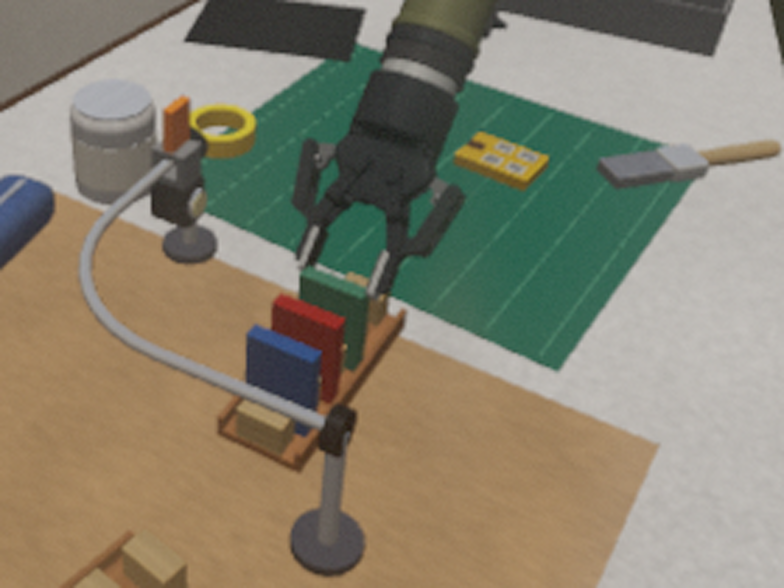

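Green is in the third slot. Now yellow.

```bash
python3 - <<'E'
from h import *
release()
robot.move_to([.52,-.18,.34],down(-90))
c=read_camera("wrist"); save(c,"w13"); d=panels(c,verb=False); print(d)
y=d["yellow"]
c2=read_camera("top")
T=pick(*y); inhand(T); save(read_camera("wrist"),"w13b")
E
python3 place.py 3
```

```text
out t59.3 [ 0.4798 -0.0203  0.1585] F [ 0.0222 -0.0662 -0.7106] M [-0.6368 -0.0744  0.0046] w0.0724
{'yellow': (0.4890613708496094, -0.3224691467285156, -1.7121658325195312)}
pre t64.0 [ 0.4811 -0.3232  0.121 ] F [-0.5436 -0.5166 -0.2383] M [ 0.0032  0.5346 -0.0435] w0.0661
touch False t65.9 [ 0.4802 -0.3223 -0.0128] F [-0.3419  0.9352 -0.3842] M [-0.0024  0.624   0.0354] w0.0661
grip t66.4 [ 0.4804 -0.3224 -0.0084] F [-4.3994  0.3999  6.6793] M [0.0609 0.269  0.0753] w0.0527
T t [-0.017  -0.0047 -0.0002]
lifted t67.4 [ 0.4793 -0.3213  0.1585] F [ 0.7073 -0.5637 -1.4108] M [0.0551 0.8019 0.0115] w0.0526
inhand n 19336 tilt about y(deg) 1.5 about x 0.0 z0 0.0063 (exp .007) x [-0.0402  0.0394] y [-0.0272  0.0278] rect 4.4 0.2 91.5 56.1 -0.4
over t71.8 [0.4783 0.0081 0.1987] F [ 0.1892  0.3507 -0.976 ] M [-0.6916 -0.0017  0.0514] w0.0527
inhand n 19761 tilt about y(deg) -0.1 about x -0.1 z0 0.0071 (exp .007) x [-0.0415  0.0377] y [-0.0266  0.0284] rect 2.5 0.8 90.6 56.3 -0.4
inhand n 19761 tilt about y(deg) 0.1 about x -0.1 z0 0.0068 (exp .007) x [-0.0401  0.0393] y [-0.0261  0.0289] rect 4.1 1.3 91.9 56.2 -0.3
contact True h=0.0485 t74.3 [0.478  0.0089 0.0591] F [-0.6327 -0.8572  4.068 ] M [-0.0937 -0.0378  0.0484] w0.0526
```

View pics/s_slot3.png

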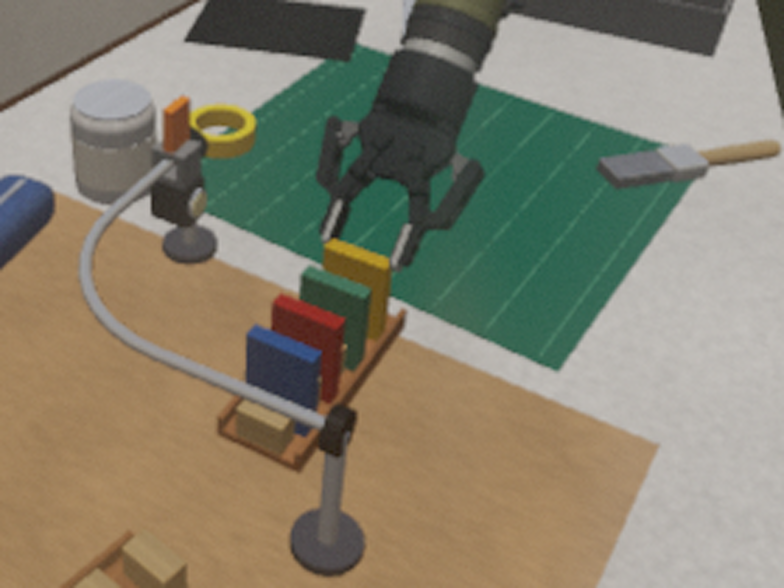

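View pics/w13b.png

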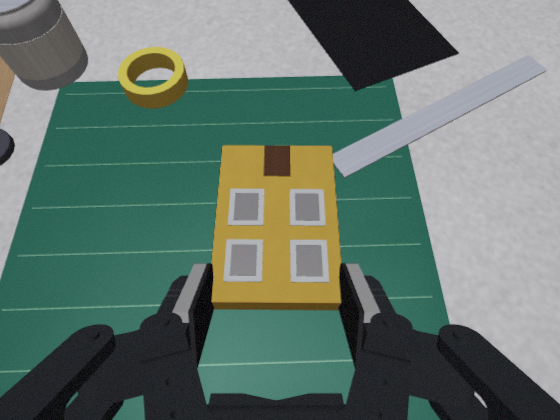

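Run:
```python
from h import *
release()
robot.move_to([.54,.08,.37],down(-84))
c=read_camera("wrist"); save(c,"w14"); P=cloud(c); st()
m=(P[...,2]>.07)&(P[...,2]<.1)&(abs(P[...,0]-RC[0])<.05)&(abs(P[...,1]-RC[1])<.12)
n,lab,s,ce=cv2.connectedComponentsWithStats(m.astype(np.uint8))
for i in range(1,n):
    if s[i,4]>60:
        k=(lab==i); Pz=P[k]; print(s[i],"z med/max",np.median(Pz[:,2]),np.percentile(Pz[:,2],95),"c",np.median(Pz[:,:2],0), "slot coord",(np.median(Pz[:,:2],0)-RC)@RN[:2])
```

```text
out t75.3 [ 0.4836 -0.0619  0.1579] F [-0.0864 -0.0851  0.2204] M [-0.6362 -0.077   0.039 ] w0.0714
 t78.7 [0.5399 0.0798 0.3697] F [-0.0613 -0.3266 -1.0176] M [ 0.0263  0.0168 -0.0247] w0.0722
[195 108  49  14 634] z med/max 0.08753933414569054 0.08902982310616507 c [0.4677 0.1178] slot coord -0.06246700533437079
[198 142  47  15 625] z med/max 0.08746334831880193 0.08896369580658195 c [0.4719 0.0777] slot coord -0.02224501536986567
[198 175  46  15 635] z med/max 0.08740850880844242 0.088980940943741 c [0.4741 0.0363] slot coord 0.019192381510741246
[200 206  45  15 637] z med/max 0.08724941201936887 0.0888663468806455 c [ 0.4773 -0.0047] slot coord 0.06040648286256016
```

View pics/w14.png

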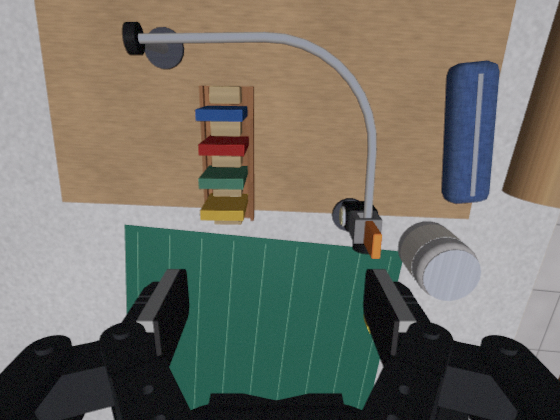

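Run:
```python
from h import *
robot.grip(.04)
robot.move_to([.6565,.0048,.25],down(RY-90))
robot.move_linear([.6565,.0048,.136],vel=.15,max_force=12); st("at")
robot.grip(0.0); st("grip")
robot.move_linear([.6565,.0055,.139],vel=.05)
x,y=rl([.12,-.06]); robot.move_linear([x,y,.139],down(RY-90),vel=.08); st("a")
c=read_camera("side"); save(c,"s15",(200,150,480,360),2.8)
```

```text
at t80.8 [0.6574 0.0051 0.1378] F [-0.6737  0.1812 -0.0421] M [-0.0103 -0.0347  0.0037] w0.0405
grip t81.2 [0.6573 0.0049 0.1374] F [-1.3771  1.4275  5.8463] M [0.0987 0.1037 0.0125] w0.0078
a t82.0 [0.6537 0.0379 0.139 ] F [ 0.0956 -0.6758 -2.7361] M [-0.0273  0.0111 -0.0201] w0.0075
```

View pics/s15.png

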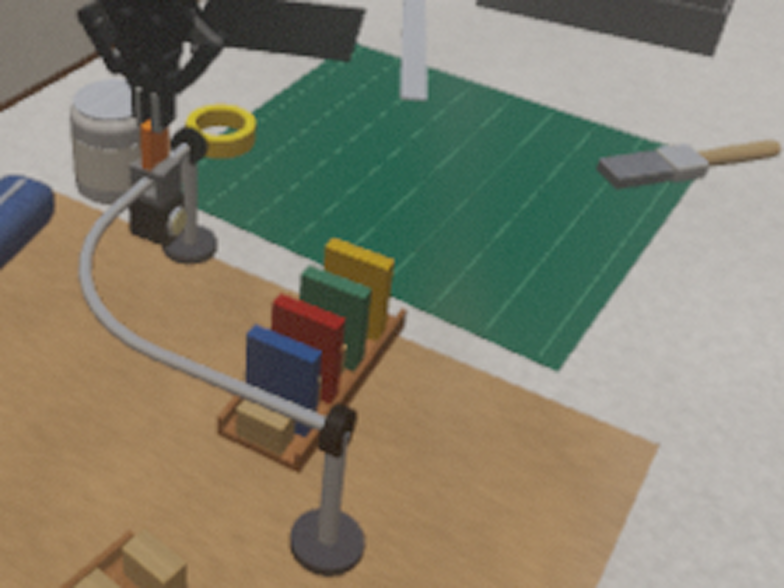

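Run:
```python
from h import *
x,y=rl([.12,0]); robot.move_linear([x,y,.139],down(RY-90),vel=.12)
for k in range(7,-1,-1):
    a=np.radians(90-11.25*k); x,y=rl([.12*np.cos(a),.12*np.sin(a)])
    robot.move_linear([x,y,.139],down(RY-11.25*k),vel=.1); st(k)
    if np.abs(robot.state()["ft_force"]).max()>15: break
else:
    x,y=rl([-.09,.12]); print(robot.move_linear([x,y,.139],down(RY),vel=.12,max_force=15)); st("c")
    x,y=rl([-.125,.12]); print(robot.move_linear([x,y,.139],vel=.04,max_force=8)); st("d"); print(rl([-.115,.12]))
```

```text
7 t83.0 [0.6426 0.1191 0.139 ] F [-0.6978 -0.4741 -2.9545] M [0.003  0.0298 0.0375] w0.0078
6 t83.4 [0.6335 0.1407 0.139 ] F [-0.66   -0.0737 -3.2881] M [ 0.023  -0.0198  0.0217] w0.0074
5 t83.8 [0.6204 0.1602 0.1391] F [-1.0921  0.7096 -3.3512] M [0.0143 0.0116 0.0561] w0.0074
4 t84.2 [0.6039 0.1767 0.1391] F [-0.2724 -0.8162 -2.1785] M [ 0.0281 -0.0159  0.015 ] w0.0077
3 t84.6 [0.5844 0.1898 0.1392] F [-0.2383 -0.2202 -2.4872] M [-0.0257 -0.0396  0.0285] w0.0078
2 t85.0 [0.5627 0.1988 0.1392] F [ 0.9735 -0.626  -2.2816] M [0.0538 0.0114 0.0231] w0.0078
1 t85.3 [0.5398 0.2033 0.1392] F [ 0.1101  0.145  -1.6515] M [-0.0167 -0.0196 -0.0288] w0.0079
0 t85.7 [0.5163 0.2033 0.1392] F [ 0.7287 -0.3456 -3.212 ] M [ 0.0728 -0.0391  0.0469] w0.0076
False
c t86.6 [0.4269 0.194  0.1393] F [ 0.8776 -0.4958 -3.0962] M [ 0.0494 -0.0465 -0.0398] w0.0079
True
d t87.3 [0.3993 0.1907 0.1394] F [ 4.38    0.7144 -2.9708] M [ 0.0585 -1.1049 -0.0303] w0.0073
[0.4007 0.1909]
```

Run:
```python
from h import *
p=robot.state()["tool_pos"]
robot.move_linear([p[0],p[1],.1360],vel=.04)
x,y=rl([-.125,.12]); print(robot.move_linear([x,y,.1360],vel=.03,max_force=6)); st("push")
robot.grip(.04); st("open")
p=robot.state()["tool_pos"]; robot.move_linear([p[0],p[1],.27],vel=.25)
c=read_camera("wrist"); save(c,"w16"); P=cloud(c); np.set_printoptions(precision=4,suppress=True)
for v in range(130,230,4): print(v,c["pixels"][v,278],P[v,278],c["pixels"][v,290],P[v,290])
```

```text
True
push t87.8 [0.3994 0.1913 0.1375] F [ 2.6778  0.6431 -2.0338] M [ 0.0288 -0.8288 -0.0207] w0.0078
open t88.2 [0.399  0.1912 0.1373] F [-0.0357  0.0216  1.1198] M [-0.0292  0.0096  0.0243] w0.0402
130 [70 72 84] [0.3705 0.1902 0.0093] [72 74 84] [0.369  0.2037 0.0098]
134 [82 80 80] [0.3722 0.1903 0.03  ] [69 70 81] [0.3736 0.2043 0.009 ]
138 [78 76 79] [0.3722 0.1902 0.0592] [71 74 84] [0.3781 0.2048 0.009 ]
142 [80 78 81] [0.372  0.1901 0.0857] [75 77 85] [0.3822 0.2053 0.0112]
146 [88 86 90] [0.3718 0.19   0.1091] [43 45 52] [0.3869 0.2058 0.0105]
150 [11 18 14] [0.3725 0.19   0.1245] [16 20 13] [0.3713 0.2    0.1253]
154 [52 51 53] [0.3749 0.1902 0.1298] [27 25 29] [0.3746 0.2003 0.1257]
158 [49 49 52] [0.3779 0.1905 0.1316] [23 22 25] [0.3781 0.2008 0.1251]
162 [45 43 48] [0.3815 0.1909 0.1305] [25 24 22] [0.3815 0.2012 0.1253]
166 [94 51 26] [0.3849 0.1913 0.1303] [152 150 154] [0.3849 0.2016 0.1254]
170 [96 52 24] [0.3846 0.1912 0.1461] [148 149 151] [0.388  0.2019 0.1268]
174 [96 50 19] [0.3844 0.1911 0.1601] [149 147 149] [0.3914 0.2023 0.1269]
178 [197 143  77] [0.3857 
[... 299 characters left out ...]
 86] [0.3974 0.1925 0.1694] [144 143 147] [0.4092 0.2044 0.1267]
198 [200 153  84] [0.4005 0.1928 0.1695] [147 144 144] [0.4128 0.2049 0.1268]
202 [199 150  79] [0.4039 0.1932 0.1687] [165 137 108] [ 0.4574  0.2146 -0.0004]
206 [200 148  78] [0.407  0.1935 0.169 ] [164 138 108] [0.4623 0.2152 0.0004]
210 [200 147  78] [0.4101 0.1939 0.1692] [165 138 109] [0.4675 0.2158 0.0003]
214 [142 129 125] [0.4316 0.1965 0.1185] [165 138 108] [ 0.4732  0.2166 -0.0009]
218 [154 158 167] [0.4353 0.1969 0.1189] [161 136 107] [ 0.4786  0.2172 -0.0012]
222 [154 157 168] [0.4388 0.1972 0.12  ] [161 133 105] [ 0.4837  0.2178 -0.0006]
226 [156 159 169] [0.4427 0.1977 0.1198] [164 137 109] [0.4885 0.2183 0.0009]
```

View pics/w16.png

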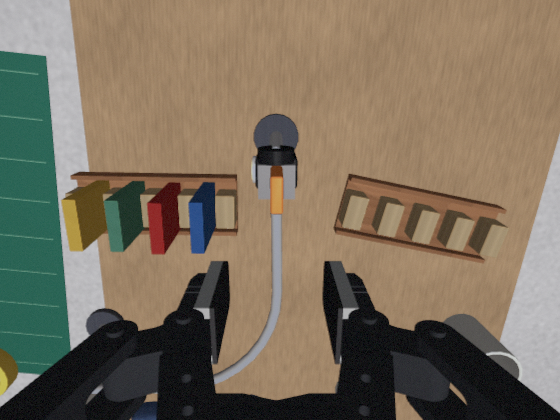

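Run:
```python
from h import *
robot.move_to([.40,.0,.40],down(-84)); robot.move_to([.196,-.487,.25],down(-158))
c=read_camera("top"); save(c,"t17",(190,120,460,320),2.9)
save(read_camera("side"),"s17"); st()
```

```text
t92.1 [ 0.197  -0.4867  0.2504] F [-0.7348  0.2215 -0.3215] M [ 0.0505  0.0136 -0.0261] w0.0400
```

View pics/t17.png

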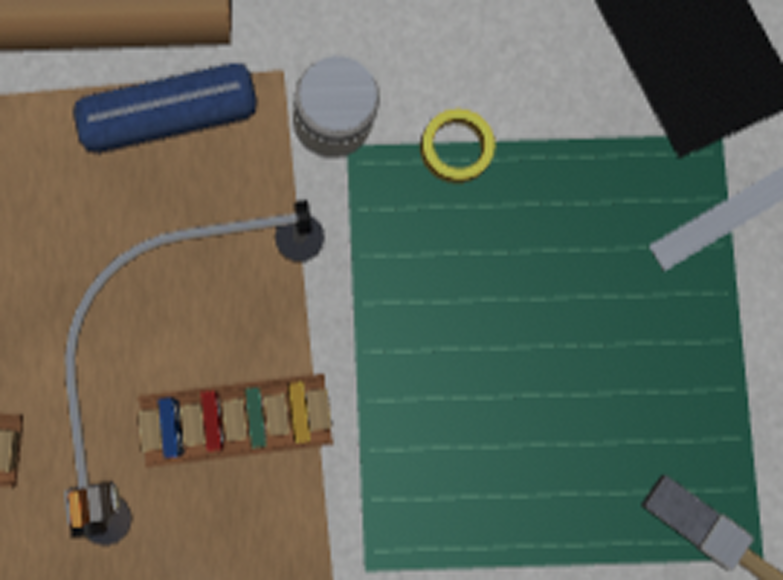

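View pics/s17.png

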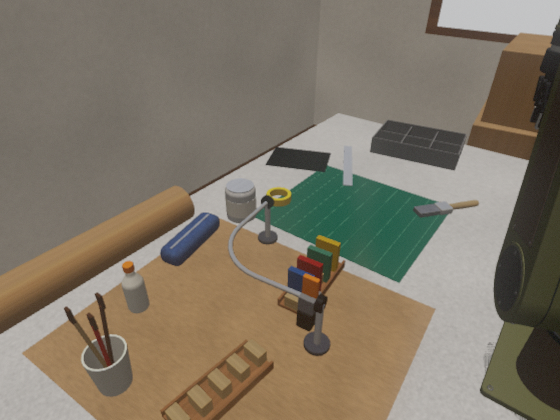

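All four panels stand in their slots, the lamp sits against the working stop, and the bystanders are where they started. I'm handing the job in.

Run:
```python
from h import *
print(robot.finish_job()); st()
```

```text
the job is handed in; nothing more can be done
None
the job is handed in; nothing more can be done
```

The job is done and handed in at about 92 s of the 210 s allowed. No verdict is reported back.

- **Lamp parked:** I slid it by its fin round the bend to the parking end. It stopped on contact within about 3 mm of where I expected, and the depth image showed no gap to the stop.
- **Panels:** All four were there and stand in the rack nearest the base, left to right blue, red, green, yellow. Each was lowered until it touched, with its centre at 48.5–48.8 mm (48 mm is nominal). A later depth check put all the tops at 87–88 mm, against 88 mm when fully down.
- **Lamp at the working end:** It went back round and touched the stop within about 1.5 mm of where I expected. I let go, and the depth image shows it hanging freely with no gap to the stop.
- **Bystanders:** In the final top and side pictures the tin, tape, case and glue look unmoved. I compared those by eye, not by measurement.

**Disagreements:**
- The two cameras differed by up to about 3 mm on the rail and 2–3 mm on the rack, so I used averages.
- The blue panel shifted about 2.4° in the grip between the pick and the rack. I measured it again and corrected before lowering it.
- The guarded descent never felt the table before any pick. The fingertips pressed it with about 6–8 N as they closed, well below the limits.

I saw no panel knocked aside and no clear grip slip.

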